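# Press a freshly glued roof with the screw press

## Task

The flat roof of the little town building standing in the screw press has just been glued on. Slip the loose crank fully home on the square end of the press screw without forcing it, and wind it clockwise until the rubber facing comes down on the roof and then another third to half a turn, so that the roof is pressed firmly but the building is not crushed. Leave the crank sitting on the square, let go, and do not disturb the building or the other things on the bench.

Things in the scene. Friction and masses are not known exactly. Their poses are not given: they have to be found in the camera images.
- press: Grey bench screw press, bolted to the bench: bed 150 x 190 x 25 mm (x, y, z), two steel columns at y = -72 and +72 mm, crosshead 56 x 180 mm, its top 220 mm above the bench. Origin: centre of the bed's underside. The screw stands upright on the press's z axis. Turned clockwise seen from above it lowers a guided platen, 16 mm a turn; the screw itself keeps its height.
- square_axis (a point): Point on the screw's axis, fixed on the press: centre of the round shoulder (30 mm across) on which the fitted crank rests, 228 mm above the bench. The square on it is 14 x 14 mm, 22 mm tall, the topmost 6 mm tapering to 8 x 8. Its axes are the press's and do not turn with the screw: how the square is turned is not reported, look or feel.
- crosshead (a point): Centre of the crosshead's underside, 175 mm above the bench, fixed. Below it hangs the platen, faced with rubber 15 mm thick. How far it is down is not reported: at the start the facing is 25 to 35 mm above the roof. The screw drags with about 0.48 N m (9 N at the grip) and stays where it is left; every 100 N on the roof adds about 0.25 N m.
- crank: Loose dark steel crank, 0.3 kg, lying flat, grip up and socket down. Origin: centre of the underside of its boss (28 x 28 mm, 34 mm tall, sides along x and y), at the mouth of the socket: 16 x 16 mm, 26 mm deep, sides along x and y, so it fits in four turns. Arm along +x, 20 mm wide, 9 mm thick, level with the underside. Fully home, the origin is at square_axis.
- crank_handle (a point): Middle of the crank's upright grip: 55 mm from the boss's axis along the crank's x and 36 mm above its underside. The grip is a black sleeve 20 mm in diameter, from 10 to 60 mm above the underside, that spins freely on its pin, so a gripper may keep its direction while winding.
- roof (a point): Centre of the building's roof top. Once it touches, the rubber facing yields about 16 N per mm (some 90 N for a third of a turn). Firm means 60 to 170 N on the roof; over 200 N the building is crushed.
- building: Brown flat-roofed model building in the press, 0.4 kg: roof 70 x 80 mm, 62 mm tall. Origin: centre of its underside. It stands loose on the caul, under the rubber facing.
- caul: Plywood board 100 x 100 x 12 mm lying loose on the bed of the press under the building. Origin: centre of its underside.
- shop: Bystander: brick model shop 66 x 72 x 85 mm. Origin: centre of its underside, like those that follow.
- boxcar: Bystander: red model boxcar 150 x 46 x 61 mm, its length along x.
- glue: Bystander: white glue bottle, 44 mm across, 110 mm tall.
- tin: Bystander: small metal tin, 52 mm across, 45 mm tall.
- chuck_key: Bystander: T-shaped steel drill-chuck key lying on the bench, about 95 x 73 x 15 mm; it is not the crank.
- screwdriver: Bystander: screwdriver lying along its x, 160 mm long.
- track_piece: Bystander: length of model track 160 x 30 x 9 mm.
There are look-alikes about, which are no part of the job. There is more than one size of the crank; the job needs the middle-sized.

How it is judged:
By the outcome, as a careful person would: the job done as asked, in the order asked, and still so for the second after the job is handed in, with the robot touching nothing.
It also fails if it takes over 72 s, if anything falls off the work surface, if the arm or the gripper's body presses on something with over 40 N, if the wrist force passes 120 N, or if a joint passes its speed limit or range.

## Robot

A 7-joint arm with a two-finger parallel gripper is mounted at the origin on the work surface. World frame = base frame: x ahead of the robot, y to its left, z up, the work surface at z = 0. Lengths are in m, angles in rad, forces in N, time in s.
With the tool pointing down it reaches from about 0.425 to 0.875 m from the base axis. Payload 4.7 kg.
Tool frame: the origin (TCP) lies at the very end of the fingers, on their centre line; the grasp point (between the pads) lies 19 mm behind it; z points along the fingers, y is the line along which they close (so a half turn about z gives the same grasp; the last joint's range is limited). The gripper opens to 87 mm and grips with 3 to 60 N. Pads are 19 mm wide; open, the fingers measure 117 mm over their backs; the gripper's body (75 mm by 190 mm) begins 51 mm behind the grasp point.
Start: joints at [1.33, 0.321, -0.07, 1.45, 0.023, 1.371, -0.057], TCP at [0.164, -0.629, 0.223] pointing down, gripper open.
Joint ranges: [-2.86, 2.86], [-0.3, 2.09], [-1.38, 1.24], [0.06, 2.45], [-1.56, 4.7], [0.09, 2.05], [-2.69, 2.69]. Speed limits (rad/s): [2.57, 2.57, 3.14, 3.14, 3.14, 3.14, 3.14].

## Interface

Orientations are given as a rotation vector (axis times angle).
In Python, from bench import ctrl, vision gives the robot as it stands.
- The arm moves only by the tool jog_arm, never from a script. Its argument "increments" is a list of rows, each an object of numbers: "tx", "ty", "tz": the shift along the tool's x, y, z in mm; "wx", "wy", "wz": the turn, a rotation vector about the tool's x, y, z in rad; "gripper": the opening, from 0 (shut) to 1 (fully open). In form: [{"tx": .., "ty": .., "tz": .., "wx": .., "wy": .., "wz": .., "gripper": ..}, ...]. A call has exactly 5 rows; each row is the pose to reach, as a shift and turn from the pose commanded when the call began, along the tool's axes at that moment; what a row does not reach only later rows make up. A row lasts 1/12 s, in which the tool goes at most 41.7 mm and 7.16 degrees, less where a joint would pass 70% of its speed; a pose out of reach is approached as far as the arm can. A call with a gripper value outside its range is refused whole. The fingers move at their own pace and stop on an object; "grip_force" is the grip in N (left out, the last holds). Time passes only in rows, so rows that repeat a pose let the fingers close, or fill a call up. It gives the time, the measured TCP pose, the force, the opening and the grip force at its end, in the units of the state.
- ctrl.get_state(): the state, without advancing time (a new reading comes with each control period).
- vision.get_image(name): name is "scene" or "top"; returns a dict with "color" (384x512x3 uint8, blue, green, red), "fx", "fy", "cx", "cy" (pixels), "extrinsics" (4x4, takes a point from world to camera coordinates). Camera axes: x right, y down, z forward; pixel columns grow to the right and rows downward; lengths in m; the calibration is good to about 2 mm. A picture is of the moment at which its call begins. There is no depth.
- ctrl.close_job(): hands the job in; it is judged then, once.
Trained networks look in the newest picture that a camera, given by its name, has taken for a name from the list of things; names that differ only in an ending like _2 or _b are one class to them, and where a whole thing is asked for, a point or a joint stands for the part that bears it (a point fixed in the world has none). Each returns a list of dicts, best first, with "conf" (0 to 1); they miss things now and then, are a little off and sometimes report something else, mostly with a low value. They report only what shows in the picture. A call takes as long as a camera call. They do not tell look-alikes from the thing itself.
- vision.spot_in(camera, thing): "bbox" ([left, top, right, bottom] in pixels, round what is visible of it).
The state is a dict: "time": time; "joint_positions": joint angles; "qd": joint speeds; "joint_torque": joint torques, N m; "position": TCP position; "tool_rot": TCP orientation; "ft_force": force on the tool from outside, world axes, zero at the start; "torque": the same for the moment, N m; "grip_width": opening from 0.0 (shut) to 1.0 (fully open); "grip_force": force on a finger pad.
Only numpy, scipy, OpenCV 4.12 (cv2) and the standard library are available. Lean on these libraries where they do the work, as an engineer would, in place of code of your own. Each camera call takes 0.05 s, during which the arm holds its last target. There are 200 camera calls.

## Working session

There is one attempt and no reset: what is moved stays moved. The work goes in short steps, Python scripts to look and compute and a tool call to move; the robot and the scene stay as the last step left them, time stands still between calls to the robot, and variables do not carry over. Pictures are saved under pics/ and viewed, at most 11 in all, crops included, and the job is handed in when it is done.

Besides the shell and the picture viewer there is one more tool, called after ">>>" by a JSON object that holds its "name" and its "arguments". jog_arm: Moves the arm, as the interface text tells. Its arguments: {"type":"object","properties":{"increments":{"type":"array"},"grip_force":{"type":"number"}},"required":["increments"]}

```bash
mkdir -p pics; ls; cat > h.py <<'E'
import numpy as np, cv2
from bench import ctrl, vision
def ray(im,u,v):
    E=np.array(im["extrinsics"]);R,t=E[:3,:3],E[:3,3]
    d=R.T@np.array([(u-im["cx"])/im["fx"],(v-im["cy"])/im["fy"],1]);return -R.T@t,d
def atz(im,u,v,z):
    o,d=ray(im,u,v);return o+d*(z-o[2])/d[2]
def proj(im,p):
    E=np.array(im["extrinsics"]);c=E[:3,:3]@np.array(p)+E[:3,3]
    return np.array([im["fx"]*c[0]/c[2]+im["cx"],im["fy"]*c[1]/c[2]+im["cy"]])
E
python3 - <<'E'
from h import *
a={}
for n in("scene","top"):
    im=vision.get_image(n);a[n]=im;cv2.imwrite(f"pics/{n}0.png",im["color"])
    print(n,im["fx"],im["cx"],im["cy"],np.round(ray(im,256,192),3))
for n in("scene","top"):
    for t in("press","crank","crank_handle","square_axis","roof","building","chuck_key","boxcar","glue","shop","tin"):
        print(n,t,[(round(d["conf"],2),np.round(d["bbox"]).astype(int).tolist()) for d in vision.spot_in(n,t)])
s=ctrl.get_state();print(s["time"],s["tool_rot"],s["position"],s["ft_force"])
E
```

```text
pics
scene 374.44373913819635 257.32162478616146 187.8183819919715 [[ 1.13   0.614  0.951]
 [-0.482 -0.502 -0.719]]
top 454.33583540193314 247.10629240781856 192.1395064470543 [[ 0.397  0.036  1.288]
 [ 0.154 -0.034 -0.988]]
scene press [(0.68, [194, 143, 261, 218]), (0.47, [352, 254, 384, 306]), (0.3, [295, 242, 318, 267])]
scene crank [(0.92, [272, 210, 286, 248]), (0.69, [324, 226, 340, 244]), (0.56, [295, 242, 320, 264]), (0.56, [211, 184, 247, 210]), (0.29, [196, 140, 262, 221])]
scene crank_handle [(0.84, [292, 240, 322, 267]), (0.84, [270, 209, 288, 250]), (0.66, [327, 225, 343, 247]), (0.27, [195, 142, 259, 219])]
scene square_axis [(0.59, [192, 141, 262, 221]), (0.2, [157, 164, 170, 194])]
scene roof [(0.75, [208, 180, 240, 202])]
scene building [(0.65, [214, 179, 238, 198])]
scene chuck_key [(0.41, [296, 280, 317, 314])]
scene boxcar [(0.55, [351, 252, 384, 306])]
scene glue [(0.79, [298, 276, 319, 312])]
scene shop []
scene tin [(0.86, [262, 281, 285, 305])]
top press [(0.91, [246, 156, 330, 238])]
top crank [(0.75, [154, 233, 166, 254]), (0.6, [190, 190, 225, 221]), (0.5, [158, 186, 172, 219])]
top crank_handle [(0.64, [189, 188, 230, 219]), (0.63, [156, 186, 170, 216]), (0.43, [151, 232, 165, 255])]
top square_axis [(0.77, [245, 158, 333, 236]), (0.74, [361, 254, 396, 260])]
top roof []
top building [(0.3, [148, 132, 165, 155])]
top chuck_key [(0.77, [213, 245, 237, 281])]
top boxcar [(0.66, [77, 196, 125, 244])]
top glue []
top shop [(0.8, [168, 134, 198, 165])]
top tin [(0.77, [148, 132, 164, 154]), (0.5, [117, 156, 137, 173])]
1.2 [ 3.11603078e+00  3.99212655e-01 -7.46601567e-05] [ 0.16381305 -0.62903207  0.22260129] [ 0.01661722  0.37592655 -0.48003976]
```

View upscaled.

```bash
python3 - <<'E'
import cv2
a=cv2.imread("pics/scene0.png")[120:330,140:420]
cv2.imwrite("pics/s1.png",cv2.resize(a,(800,600),interpolation=cv2.INTER_CUBIC))
a=cv2.imread("pics/top0.png")[115:325,70:350]
cv2.imwrite("pics/t1.png",cv2.resize(a,(800,600),interpolation=cv2.INTER_CUBIC))
E
```

```text
(no output)
```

View pics/s1.png

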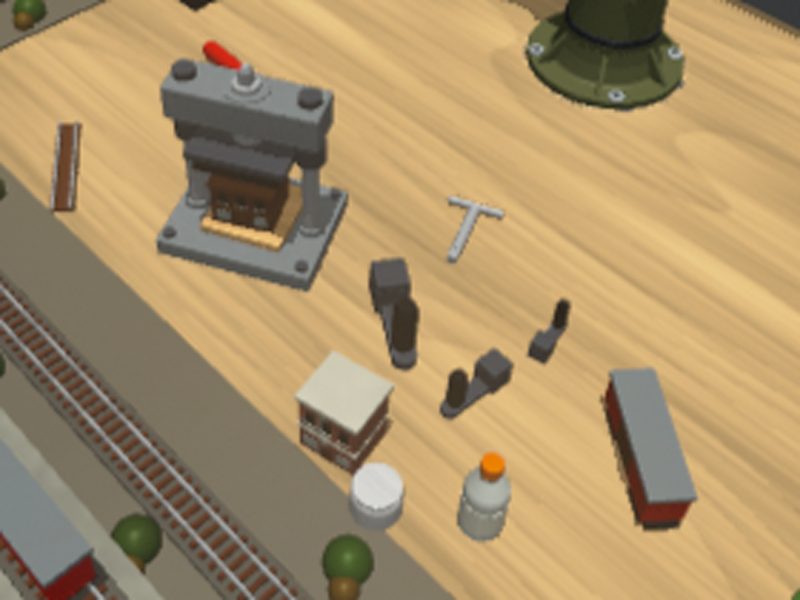

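View pics/t1.png

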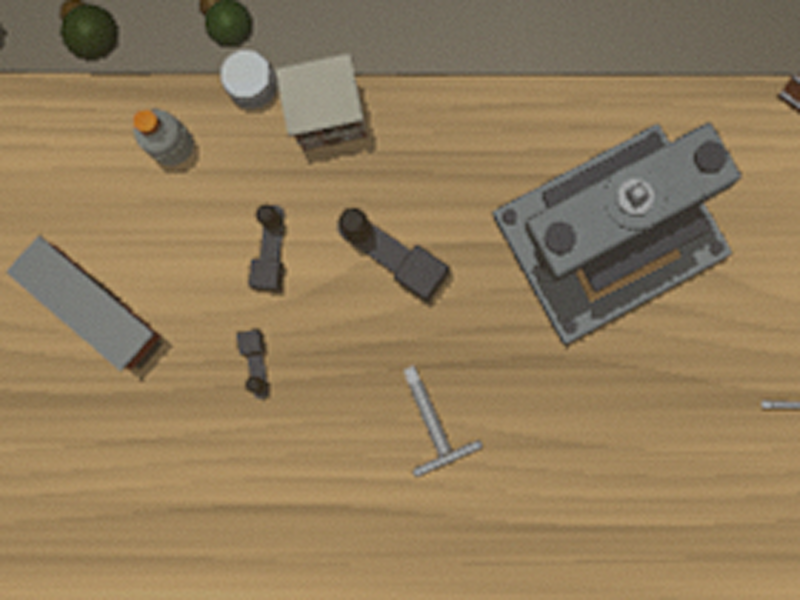

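Look-alike candidates for the crank (top image pixels): large at (206,202), medium at (163,200), small at (159,244), and the T chuck key at (225,263). The boss is 28 mm, about 10 px, and the arm 55 mm, about 20 px, so the medium one at (163,200) matches (scene ≈ (307,253)). I'll check this in a close crop along with the screw square.

```bash
python3 - <<'E'
import cv2,numpy as np
s=cv2.imread("pics/scene0.png");t=cv2.imread("pics/top0.png")
def c(a,u,v,w,h): return cv2.resize(a[v:v+h,u:u+w],(400,300),interpolation=cv2.INTER_CUBIC)
o=np.vstack([np.hstack([c(t,145,182,40,30),c(t,272,168,40,30)]),np.hstack([c(s,290,238,40,30),c(s,205,135,40,30)])])
cv2.imwrite("pics/c1.png",o)
E
```

```text
(no output)
```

View pics/c1.png

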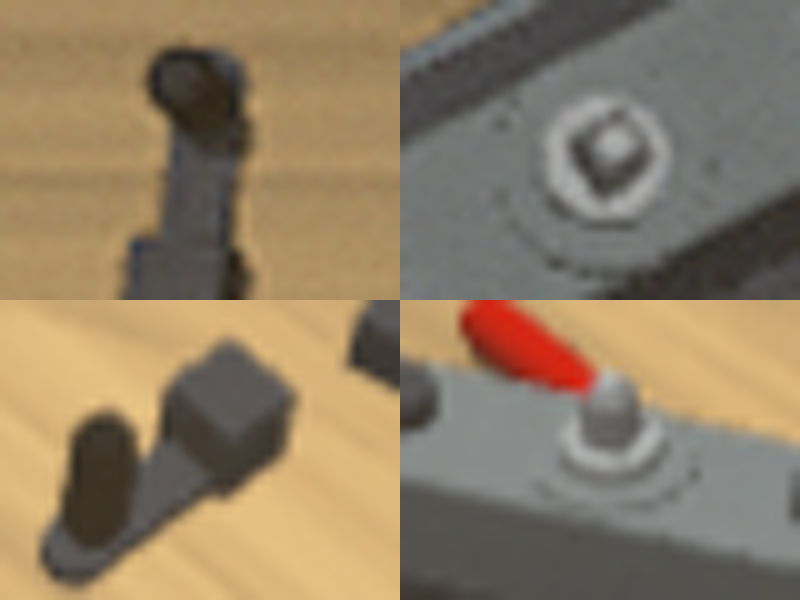

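The crop confirms the medium crank: boss about 10 px wide. In the top image the screw square sits on its white shoulder at about (293,184), turned diagonally in the view. Next I'll fit models to the images for precise poses.

```bash
cat > fit.py <<'E'
from h import *
from scipy.optimize import minimize
S=6
def prism(cx,cy,hx,hy,z0,z1,k=1.0,bottom=False):
    b=[(cx+a*hx,cy+c*hy,z0) for a,c in((1,1),(-1,1),(-1,-1),(1,-1))]
    t=[(cx+a*hx*k,cy+c*hy*k,z1) for a,c in((1,1),(-1,1),(-1,-1),(1,-1))]
    return [[b[i],b[(i+1)%4],t[(i+1)%4],t[i]] for i in range(4)]+[t]
def circ(cx,cy,r,z): return [(cx+r*np.cos(a),cy+r*np.sin(a),z) for a in np.linspace(0,6.28,40)]
def facing(im,P):  # visible if ccw outward normal toward camera
    P=np.array(P);n=np.cross(P[1]-P[0],P[2]-P[1]);o,_=ray(im,0,0);return n@(o-P[0])>0
def crank():
    A=prism(.0275,0,.0275,.010,0,.009)+[circ(.055,0,.010,.009)]
    g=[("hull",circ(.055,0,.01,.010)+circ(.055,0,.01,.060)),circ(.055,0,.01,.060)]
    return A,prism(0,0,.014,.014,0,.034),g
def cost(p,im,col,box,polys,z,ret=False):
    u0,v0,w,h=box;c,s=np.cos(p[2]),np.sin(p[2]);lab=np.zeros((h*S,w*S),np.uint8)
    for i,P in enumerate(polys):
        hull=P[0]=="hull";Q=np.array(P[1] if hull else P)
        Q=np.c_[p[0]+c*Q[:,0]-s*Q[:,1],p[1]+s*Q[:,0]+c*Q[:,1],Q[:,2]+z]
        if not hull and not facing(im,Q): continue
        q=np.array([proj(im,x) for x in Q]);q=((q-[u0,v0]+.5)*S-.5)
        q=np.round(q*16).astype(np.int32)
        if hull:q=cv2.convexHull(q)[:,0]
        cv2.fillPoly(lab,[q],i+1,shift=4)
    n=len(polys)+1
    M=np.stack([(lab==k).reshape(h,S,w,S).mean((1,3)) for k in range(n)],-1)
    M=np.stack([cv2.GaussianBlur(M[...,k],(0,0),.5).ravel() for k in range(n) if M[...,k].sum()>.5],-1)
    Y=col[v0:v0+h,u0:u0+w].reshape(-1,3).astype(float)
    X=np.linalg.lstsq(M,Y,rcond=None)[0];r=Y-M@X
    return np.minimum(np.abs(r),40).mean()
def fit(p0,*a):
    best=min((minimize(cost,[p0[0],p0[1],p0[2]+d],args=a,method="Nelder-Mead",options=dict(initial_simplex=np.array([p0[0],p0[1],p0[2]+d])+np.array([[0,0,0],[.004,0,0],[0,.004,0],[0,0,.25]]),xatol=1e-4,fatol=1e-3)) for d in (-.5,-.25,0,.25,.5)),key=lambda r:r.fun)
    return np.round(best.x,4),round(best.fun,2)
E
cat > run1.py <<'E'
from fit import *
ims={n:[vision.get_image(n) for _ in range(4)] for n in("top","scene")}
col={n:np.mean([i["color"].astype(float) for i in v],0) for n,v in ims.items()}
A,B,g=crank()
t=ims["top"][0];sc=ims["scene"][0]
b=atz(t,163,210,.034);h=atz(t,164.2,189.8,.06);y=np.arctan2(*(h-b)[[1,0]])
print("boss",b,"hand",h,np.hypot(*(h-b)[:2]),y)
print("crank top",fit([b[0],b[1],y],t,col["top"],(146,180,34,42),A+B+g,0))
print("crank scn",fit([b[0],b[1],y],sc,col["scene"],(288,235,36,36),A+g+B,0), fit([b[0],b[1],y],sc,col["scene"],(288,235,36,36),A+B+g,0))
q=atz(t,292.3,183.2,.228);print("sq",q)
sq=[circ(0,0,.015,.228)]+prism(0,0,.007,.007,.228,.244)+prism(0,0,.007,.007,.244,.250,k=4/7)
for y0 in(0,.8):
  print("sq top",fit([q[0],q[1],y0],t,col["top"],(284,174,18,20),sq,0))
  print("sq scn",fit([q[0],q[1],y0],sc,col["scene"],(218,141,17,12),sq,0))
# press yaw from bolt caps on crosshead in top
p=atz(t,70+560/2.857,115+237/2.857,.228)-atz(t,70+711/2.857,115+156/2.857,.228);print("press y axis",p,np.arctan2(p[1],p[0]))
s=ctrl.get_state();print(s["time"],s["position"],s["tool_rot"])
E
python3 run1.py
```

```text
boss [0.54175738 0.24996824 0.034     ] hand [0.59425501 0.24375311 0.06      ] 0.05286424949430988 -0.11784023069473795
crank top (array([ 0.5405,  0.2535, -0.1055]), np.float64(5.08))
crank scn (array([ 0.5457,  0.2531, -0.0504]), np.float64(7.12)) (array([ 0.5457,  0.2531, -0.0504]), np.float64(7.12))
sq [ 0.5834248  -0.08750062  0.228     ]
sq top (array([ 0.5835, -0.0874,  0.5455]), np.float64(6.98))
sq scn (array([ 0.5846, -0.0896,  0.6516]), np.float64(16.85))
sq top (array([ 0.5834, -0.0871,  0.5896]), np.float64(6.96))
sq scn (array([ 0.5849, -0.089 ,  0.6822]), np.float64(16.83))
press y axis [-0.06842236  0.12675396  0.        ] 2.0657782419124775
1.6 [ 0.16377637 -0.62904527  0.22256782] [ 3.11606265e+00  3.99109645e-01 -8.87476111e-05]
```

```bash
cat > plan.py <<'E'
import sys,numpy as np
from scipy.spatial.transform import Rotation as R
from bench import ctrl
# args: x,y,z,phi ... ; prints tool-frame delta per leg
s=ctrl.get_state();m=R.from_rotvec(s["tool_rot"]).as_matrix()
p=np.array(s["position"]);f=np.arctan2(m[1,0],m[0,0])
print("t",round(s["time"],2),"p",np.round(p,4),"phi",round(f,4),"F",np.round(s["ft_force"],1),"T",np.round(s["torque"],2),"w",round(s["grip_width"]*87,1),"q",np.round(s["joint_positions"],2),"zaxis",np.round(m[:,2],3))
for a in sys.argv[1:]:
    q=np.array(eval("["+a+"]"),float);d=1000*(q[:3]-p)
    print("tx %.1f ty %.1f tz %.1f wz %.3f"%(d@[np.cos(f),np.sin(f),0],d@[np.sin(f),-np.cos(f),0],-d[2],f-q[3]))
    p,f=q[:3],q[3]
E
python3 plan.py .30,-.50,.32,.80 .44,-.36,.36,1.3 .52,-.17,.36,1.85 .54,.03,.36,2.4 .543,.20,.25,2.95 .543,.253,.10,3.05 .543,.253,.006,3.05
```

```text
t 1.6 p [ 0.1638 -0.629   0.2226] phi 0.2548 F [-0.4  0.2  0.3] T [-0.01  0.02  0.01] w 87.2 q [ 1.33  0.32 -0.07  1.45  0.02  1.37 -0.06] zaxis [-0. -0. -1.]
tx 164.3 ty -90.5 tz -97.4 wz -0.545
tx 198.0 ty 2.9 tz -40.0 wz -0.500
tx 204.5 ty 26.3 tz -0.0 wz -0.550
tx 186.7 ty 74.3 tz -0.0 wz -0.550
tx 112.6 ty 127.4 tz 110.0 wz -0.550
tx 10.1 ty 52.0 tz 150.0 wz -0.100
tx 0.0 ty 0.0 tz 94.0 wz 0.000
```

>>> {"name": "jog_arm", "arguments": {"increments": [{"tx":33,"ty":-18,"tz":-20,"wz":-0.11,"gripper":0.8},{"tx":66,"ty":-36,"tz":-39,"wz":-0.22,"gripper":0.8},{"tx":99,"ty":-54,"tz":-58,"wz":-0.33,"gripper":0.8},{"tx":131,"ty":-72,"tz":-78,"wz":-0.44,"gripper":0.8},{"tx":164,"ty":-90,"tz":-97,"wz":-0.545,"gripper":0.8}]}}

```text
validation failed for argument at $.in...
```

>>> {"name": "jog_arm", "arguments": {"increments": [{"tx":40,"ty":1,"tz":-8,"wz":-0.1,"gripper":0.8},{"tx":80,"ty":1,"tz":-16,"wz":-0.2,"gripper":0.8},{"tx":119,"ty":2,"tz":-24,"wz":-0.3,"gripper":0.8},{"tx":158,"ty":2,"tz":-32,"wz":-0.4,"gripper":0.8},{"tx":198,"ty":3,"tz":-40,"wz":-0.5,"gripper":0.8}]}}

```text
validation failed for argument at $.in...
```

>>> {"name": "jog_arm", "arguments": {"increments": [{"tx":41,"ty":5,"tz":0,"wz":-0.11,"gripper":0.8},{"tx":82,"ty":10,"tz":0,"wz":-0.22,"gripper":0.8},{"tx":123,"ty":16,"tz":0,"wz":-0.33,"gripper":0.8},{"tx":164,"ty":21,"tz":0,"wz":-0.44,"gripper":0.8},{"tx":204,"ty":26,"tz":0,"wz":-0.55,"gripper":0.8}]}}

```text
validation failed for argument at $.in...
```

>>> {"name": "jog_arm", "arguments": {"increments": [{"tx":37,"ty":15,"tz":0,"wz":-0.11,"gripper":0.8},{"tx":75,"ty":30,"tz":0,"wz":-0.22,"gripper":0.8},{"tx":112,"ty":45,"tz":0,"wz":-0.33,"gripper":0.8},{"tx":149,"ty":59,"tz":0,"wz":-0.44,"gripper":0.8},{"tx":187,"ty":74,"tz":0,"wz":-0.55,"gripper":0.8}]}}

```text
validation failed for argument at $.in...
```

```bash
python3 plan.py .543,.20,.25,2.95 .543,.253,.10,3.05 .543,.253,.006,3.05
```

```text
t 1.6 p [ 0.1638 -0.629   0.2226] phi 0.2548 F [-0.4  0.2  0.3] T [-0.01  0.02  0.01] w 87.2 q [ 1.33  0.32 -0.07  1.45  0.02  1.37 -0.06] zaxis [-0. -0. -1.]
tx 575.9 ty -706.7 tz -27.4 wz -2.695
tx 10.1 ty 52.0 tz 150.0 wz -0.100
tx 0.0 ty 0.0 tz 94.0 wz 0.000
```

Every call was refused, probably because each row needs all seven keys. I'll add wx and wy.

>>> {"name": "jog_arm", "arguments": {"increments": [{"tx":33,"ty":-18,"tz":-20,"wx":0,"wy":0,"wz":-0.11,"gripper":0.8},{"tx":66,"ty":-36,"tz":-39,"wx":0,"wy":0,"wz":-0.22,"gripper":0.8},{"tx":99,"ty":-54,"tz":-58,"wx":0,"wy":0,"wz":-0.33,"gripper":0.8},{"tx":131,"ty":-72,"tz":-78,"wx":0,"wy":0,"wz":-0.44,"gripper":0.8},{"tx":164,"ty":-90,"tz":-97,"wx":0,"wy":0,"wz":-0.545,"gripper":0.8}]}}

```text
time: 2.02
position: [0.2992, -0.5007, 0.3197]
tool_rot: [2.89, 1.23, -0.0]
ft_force: [0.4, -0.8, 0.4]
grip_width: 0.811
grip_force: 0.0
```

Works.

>>> {"name": "jog_arm", "arguments": {"increments": [{"tx":40,"ty":1,"tz":-8,"wx":0,"wy":0,"wz":-0.1,"gripper":0.8},{"tx":80,"ty":1,"tz":-16,"wx":0,"wy":0,"wz":-0.2,"gripper":0.8},{"tx":119,"ty":2,"tz":-24,"wx":0,"wy":0,"wz":-0.3,"gripper":0.8},{"tx":158,"ty":2,"tz":-32,"wx":0,"wy":0,"wz":-0.4,"gripper":0.8},{"tx":198,"ty":3,"tz":-40,"wx":0,"wy":0,"wz":-0.5,"gripper":0.8}]}}

```text
time: 2.43
position: [0.4392, -0.3607, 0.3593]
tool_rot: [2.496, 1.906, -0.001]
ft_force: [0.6, -1.6, 0.2]
grip_width: 0.794
grip_force: 0.0
```

>>> {"name": "jog_arm", "arguments": {"increments": [{"tx":41,"ty":5,"tz":0,"wx":0,"wy":0,"wz":-0.11,"gripper":0.8},{"tx":82,"ty":10,"tz":0,"wx":0,"wy":0,"wz":-0.22,"gripper":0.8},{"tx":123,"ty":16,"tz":0,"wx":0,"wy":0,"wz":-0.33,"gripper":0.8},{"tx":164,"ty":21,"tz":0,"wx":0,"wy":0,"wz":-0.44,"gripper":0.8},{"tx":204,"ty":26,"tz":0,"wx":0,"wy":0,"wz":-0.55,"gripper":0.8}]}}

```text
time: 2.85
position: [0.5185, -0.1704, 0.3588]
tool_rot: [1.883, 2.513, -0.0]
ft_force: [0.2, -0.3, -0.3]
grip_width: 0.798
grip_force: 0.0
```

>>> {"name": "jog_arm", "arguments": {"increments": [{"tx":37,"ty":15,"tz":0,"wx":0,"wy":0,"wz":-0.11,"gripper":0.8},{"tx":75,"ty":30,"tz":0,"wx":0,"wy":0,"wz":-0.22,"gripper":0.8},{"tx":112,"ty":45,"tz":0,"wx":0,"wy":0,"wz":-0.33,"gripper":0.8},{"tx":149,"ty":59,"tz":0,"wx":0,"wy":0,"wz":-0.44,"gripper":0.8},{"tx":187,"ty":74,"tz":0,"wx":0,"wy":0,"wz":-0.55,"gripper":0.8}]}}

```text
time: 3.27
position: [0.5375, 0.0293, 0.3588]
tool_rot: [1.131, 2.93, -0.001]
ft_force: [1.2, 0.2, -1.1]
grip_width: 0.8
grip_force: 0.0
```

```bash
python3 plan.py .543,.20,.25,2.95 .543,.253,.10,3.05 .543,.253,.006,3.05
```

```text
t 3.27 p [0.5375 0.0293 0.3588] phi 2.4046 F [ 1.2  0.2 -1.1] T [ 0.04 -0.21  0.01] w 69.6 q [ 0.62  0.1  -0.79  1.47  0.07  1.6   0.68] zaxis [ 0.001 -0.001 -1.   ]
tx 110.6 ty 130.2 tz 108.8 wz -0.545
tx 10.1 ty 52.0 tz 150.0 wz -0.100
tx 0.0 ty 0.0 tz 94.0 wz 0.000
```

```bash
cat > big.py <<'E'
from fit import *
A,B,g=crank()
def sc(P,k): return ("hull",[tuple(np.array(x)*k) for x in P[1]]) if P[0]=="hull" else [tuple(np.array(x)*k) for x in P]
T=vision.get_image("top");C=vision.get_image("scene")
T["color"]=cv2.imread("pics/top0.png");C["color"]=cv2.imread("pics/scene0.png")
b=atz(T,70+423/2.857,115+272/2.857,.045);h=atz(T,193,192.7,.08);y=np.arctan2(*(h-b)[[1,0]])
for k in(1.2,1.3,1.4,1.5):
    P=[sc(p,k) for p in A+B+g]
    for n,im,box in(("t",T,T["color"],) and ("t",T,(185,183,47,42)),("s",C,(266,206,26,46))):
        x,c=fit([b[0],b[1],y],im,im["color"].astype(float),box,P,0)
        print(k,n,x,c,"handle",np.round(x[:2]+.055*k*np.array([np.cos(x[2]),np.sin(x[2])]),3),"h",.06*k,"r",.01*k)
E
python3 big.py
```

```text
1.2 t [0.5386 0.0999 0.9556] 9.18 handle [0.577 0.154] h 0.072 r 0.012
1.2 s [0.5488 0.1009 1.0486] 13.03 handle [0.582 0.158] h 0.072 r 0.012
1.3 t [0.5405 0.0995 0.9814] 7.19 handle [0.58  0.159] h 0.078 r 0.013000000000000001
1.3 s [0.5458 0.0995 0.9896] 9.66 handle [0.585 0.159] h 0.078 r 0.013000000000000001
1.4 t [0.5409 0.0987 0.9799] 5.78 handle [0.584 0.163] h 0.08399999999999999 r 0.013999999999999999
1.4 s [0.5466 0.1013 0.9547] 8.62 handle [0.591 0.164] h 0.08399999999999999 r 0.013999999999999999
1.5 t [0.537  0.0932 0.9895] 6.27 handle [0.582 0.162] h 0.09 r 0.015
1.5 s [0.5489 0.1043 0.919 ] 9.82 handle [0.599 0.17 ] h 0.09 r 0.015
```

```bash
python3 plan.py .543,.20,.30,1.90 .543,.253,.12,1.485 .543,.253,.012,1.485
```

```text
t 3.37 p [0.537  0.0371 0.3593] phi 2.4156 F [ 0.3 -0.3  0.2] T [-0.01 -0.12 -0.02] w 69.3 q [ 0.62  0.1  -0.79  1.47  0.07  1.6   0.68] zaxis [ 0.002  0.003 -1.   ]
tx 103.7 ty 125.8 tz 59.3 wz 0.516
tx 50.2 ty 17.1 tz 180.0 wz 0.415
tx 0.0 ty 0.0 tz 108.0 wz 0.000
```

>>> {"name": "jog_arm", "arguments": {"increments": [{"tx":20,"ty":25,"tz":12,"wx":0,"wy":0,"wz":0.11,"gripper":0.505},{"tx":41,"ty":50,"tz":24,"wx":0,"wy":0,"wz":0.22,"gripper":0.505},{"tx":62,"ty":75,"tz":36,"wx":0,"wy":0,"wz":0.33,"gripper":0.505},{"tx":83,"ty":100,"tz":48,"wx":0,"wy":0,"wz":0.43,"gripper":0.505},{"tx":104,"ty":126,"tz":59,"wx":0,"wy":0,"wz":0.52,"gripper":0.505}]}}

```text
time: 3.78
position: [0.5461, 0.1916, 0.299]
tool_rot: [1.861, 2.53, -0.0]
ft_force: [0.8, -0.2, 0.7]
grip_width: 0.541
grip_force: 0.0
```

>>> {"name": "jog_arm", "arguments": {"increments": [{"tx":15,"ty":5,"tz":36,"wx":0,"wy":0,"wz":0.1,"gripper":0.505},{"tx":30,"ty":10,"tz":72,"wx":0,"wy":0,"wz":0.21,"gripper":0.505},{"tx":45,"ty":15,"tz":108,"wx":0,"wy":0,"wz":0.32,"gripper":0.505},{"tx":50,"ty":17,"tz":144,"wx":0,"wy":0,"wz":0.415,"gripper":0.505},{"tx":50,"ty":17,"tz":180,"wx":0,"wy":0,"wz":0.415,"gripper":0.505}]}}

```text
time: 4.2
position: [0.5465, 0.2458, 0.1181]
tool_rot: [-2.337, -2.099, -0.002]
ft_force: [1.0, -0.4, -0.3]
grip_width: 0.507
grip_force: 0.0
```

```bash
python3 - <<'E'
from h import *
im=vision.get_image("scene");a=im["color"][195:285,250:370]
t=vision.get_image("top");b=t["color"][150:240,130:250]
o=np.hstack([cv2.resize(x,(400,300),interpolation=cv2.INTER_CUBIC) for x in(a,b)])
cv2.imwrite("pics/g1.png",o)
E
python3 plan.py .543,.253,.10,1.485 .543,.253,.012,1.485
```

```text
t 4.3 p [0.543  0.2413 0.1134] phi 1.4657 F [-0.3  0.  -0.7] T [-0.04 -0.09  0.02] w 44.0 q [ 0.17  0.39 -0.77  1.69  0.29  1.19 -0.78] zaxis [-0.011 -0.004 -1.   ]
tx 11.6 ty -1.3 tz 13.4 wz -0.019
tx 0.0 ty 0.0 tz 88.0 wz 0.000
```

View pics/g1.png

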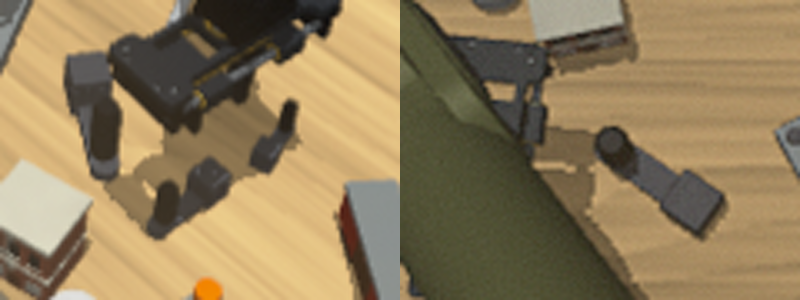

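The scene crop (left) shows the gripper above and behind the medium crank, which is at crop (190,195). The top crop (right) shows the gripper clear of the shop, at crop (585,25). I'll let it settle, then measure again.

>>> {"name": "jog_arm", "arguments": {"increments": [{"tx":8,"ty":0,"tz":20,"wx":0,"wy":0,"wz":0,"gripper":0.505},{"tx":8,"ty":0,"tz":20,"wx":0,"wy":0,"wz":0,"gripper":0.505},{"tx":8,"ty":0,"tz":20,"wx":0,"wy":0,"wz":0,"gripper":0.505},{"tx":8,"ty":0,"tz":20,"wx":0,"wy":0,"wz":0,"gripper":0.505},{"tx":8,"ty":0,"tz":20,"wx":0,"wy":0,"wz":0,"gripper":0.505}]}}

```text
time: 4.72
position: [0.5493, 0.2514, 0.1016]
tool_rot: [2.336, 2.099, 0.004]
ft_force: [0.5, -0.0, -0.1]
grip_width: 0.504
grip_force: 0.0
```

```bash
python3 plan.py .543,.253,.10,1.485 .543,.253,.012,1.485
```

```text
t 4.72 p [0.5493 0.2514 0.1016] phi 1.464 F [ 0.5 -0.  -0.1] T [-0.03 -0.11  0.07] w 43.8 q [ 0.15  0.41 -0.76  1.69  0.31  1.16 -0.81] zaxis [ 0.003  0.    -1.   ]
tx 0.9 ty -6.4 tz 1.6 wz -0.021
tx 0.0 ty 0.0 tz 88.0 wz 0.000
```

>>> {"name": "jog_arm", "arguments": {"increments": [{"tx":2,"ty":-5,"tz":15,"wx":0,"wy":0,"wz":0,"gripper":0.505},{"tx":2,"ty":-5,"tz":35,"wx":0,"wy":0,"wz":0,"gripper":0.505},{"tx":2,"ty":-5,"tz":55,"wx":0,"wy":0,"wz":0,"gripper":0.505},{"tx":2,"ty":-5,"tz":55,"wx":0,"wy":0,"wz":0,"gripper":0.505},{"tx":2,"ty":-5,"tz":55,"wx":0,"wy":0,"wz":0,"gripper":0.505}]}}

```text
time: 5.13
position: [0.5432, 0.2535, 0.0448]
tool_rot: [-2.336, -2.1, 0.001]
ft_force: [0.4, 0.3, 0.2]
grip_width: 0.504
grip_force: 0.0
```

>>> {"name": "jog_arm", "arguments": {"increments": [{"tx":0,"ty":0,"tz":12,"wx":0,"wy":0,"wz":0,"gripper":0.505},{"tx":0,"ty":0,"tz":24,"wx":0,"wy":0,"wz":0,"gripper":0.505},{"tx":0,"ty":0,"tz":33,"wx":0,"wy":0,"wz":0,"gripper":0.505},{"tx":0,"ty":0,"tz":33,"wx":0,"wy":0,"wz":0,"gripper":0.505},{"tx":0,"ty":0,"tz":33,"wx":0,"wy":0,"wz":0,"gripper":0.505}]}}

```text
time: 5.55
position: [0.5428, 0.254, 0.0109]
tool_rot: [-2.335, -2.1, 0.002]
ft_force: [0.6, 1.1, 0.5]
grip_width: 0.505
grip_force: 0.0
```

```bash
python3 plan.py; python3 - <<'E'
from h import *
im=vision.get_image("scene")["color"][205:285,270:377]
cv2.imwrite("pics/g2.png",cv2.resize(im,(800,600),interpolation=cv2.INTER_CUBIC))
E
```

```text
t 5.55 p [0.5428 0.254  0.0109] phi 1.465 F [0.6 1.1 0.5] T [-0.06 -0.06 -0.01] w 43.9 q [ 0.1   0.51 -0.72  1.77  0.39  1.01 -0.87] zaxis [-0.001 -0.    -1.   ]
```

View pics/g2.png

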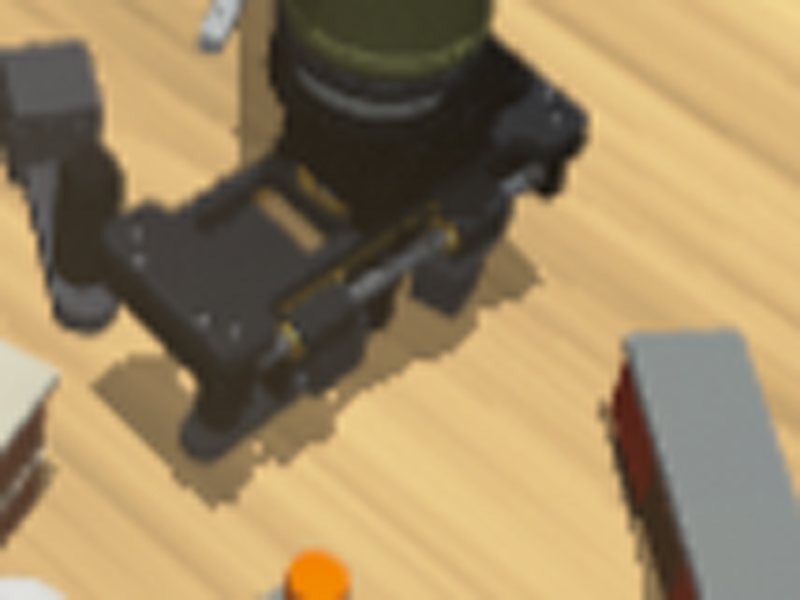

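The fingers straddle the boss; the grip, at crop (205,440), is outside them. No contact forces. Closing.

>>> {"name": "jog_arm", "arguments": {"increments": [{"tx":0,"ty":0,"tz":0,"wx":0,"wy":0,"wz":0,"gripper":0.2},{"tx":0,"ty":0,"tz":0,"wx":0,"wy":0,"wz":0,"gripper":0.2},{"tx":0,"ty":0,"tz":0,"wx":0,"wy":0,"wz":0,"gripper":0.2},{"tx":0,"ty":0,"tz":0,"wx":0,"wy":0,"wz":0,"gripper":0.2},{"tx":0,"ty":0,"tz":0,"wx":0,"wy":0,"wz":0,"gripper":0.2}], "grip_force": 35}}

```text
time: 6.02
position: [0.543, 0.2542, 0.0116]
tool_rot: [-2.336, -2.101, 0.0]
ft_force: [-0.6, -0.8, 0.9]
grip_width: 0.324
grip_force: 34.7
```

>>> {"name": "jog_arm", "arguments": {"increments": [{"tx":0,"ty":0,"tz":-10,"wx":0,"wy":0,"wz":0,"gripper":0.2},{"tx":0,"ty":0,"tz":-30,"wx":0,"wy":0,"wz":0,"gripper":0.2},{"tx":0,"ty":0,"tz":-60,"wx":0,"wy":0,"wz":0,"gripper":0.2},{"tx":0,"ty":0,"tz":-90,"wx":0,"wy":0,"wz":0,"gripper":0.2},{"tx":0,"ty":0,"tz":-120,"wx":0,"wy":0,"wz":0,"gripper":0.2}]}}

```text
time: 6.43
position: [0.5426, 0.2537, 0.1326]
tool_rot: [-2.335, -2.101, 0.002]
ft_force: [0.8, 0.6, -2.2]
grip_width: 0.319
grip_force: 34.7
```

```bash
python3 plan.py .56,.12,.29,1.75 .58,-.05,.33,2.15
```

```text
t 6.43 p [0.5426 0.2537 0.1326] phi 1.465 F [ 0.8  0.6 -2.2] T [ 0.04 -0.11  0.01] w 27.7 q [ 0.16  0.37 -0.78  1.67  0.28  1.21 -0.79] zaxis [-0.001 -0.001 -1.   ]
tx -131.1 ty 31.4 tz -157.4 wz -0.285
tx -170.8 ty -10.6 tz -40.0 wz -0.400
```

>>> {"name": "jog_arm", "arguments": {"increments": [{"tx":-20,"ty":5,"tz":-38,"wx":0,"wy":0,"wz":-0.05,"gripper":0.2},{"tx":-40,"ty":10,"tz":-76,"wx":0,"wy":0,"wz":-0.1,"gripper":0.2},{"tx":-68,"ty":16,"tz":-110,"wx":0,"wy":0,"wz":-0.16,"gripper":0.2},{"tx":-100,"ty":24,"tz":-135,"wx":0,"wy":0,"wz":-0.22,"gripper":0.2},{"tx":-131,"ty":31,"tz":-157,"wx":0,"wy":0,"wz":-0.285,"gripper":0.2}]}}

```text
time: 6.85
position: [0.5596, 0.1224, 0.2896]
tool_rot: [2.006, 2.416, 0.002]
ft_force: [1.3, -0.2, -3.2]
grip_width: 0.323
grip_force: 34.7
```

>>> {"name": "jog_arm", "arguments": {"increments": [{"tx":-35,"ty":-2,"tz":-8,"wx":0,"wy":0,"wz":-0.08,"gripper":0.2},{"tx":-70,"ty":-4,"tz":-16,"wx":0,"wy":0,"wz":-0.16,"gripper":0.2},{"tx":-105,"ty":-6,"tz":-24,"wx":0,"wy":0,"wz":-0.24,"gripper":0.2},{"tx":-140,"ty":-8,"tz":-30,"wx":0,"wy":0,"wz":-0.32,"gripper":0.2},{"tx":-171,"ty":-10,"tz":-30,"wx":0,"wy":0,"wz":-0.4,"gripper":0.2}]}}

```text
time: 7.27
position: [0.5807, -0.0504, 0.3188]
tool_rot: [1.49, 2.763, -0.001]
ft_force: [1.6, -0.1, -2.6]
grip_width: 0.315
grip_force: 34.7
```

```bash
python3 plan.py .5838,-.0875,.30,2.15
```

```text
t 7.27 p [ 0.5807 -0.0504  0.3188] phi 2.1524 F [ 1.6 -0.1 -2.6] T [-0.01 -0.2  -0.03] w 27.4 q [ 0.68  0.21 -0.75  1.45  0.15  1.53  0.51] zaxis [ 0.002 -0.002 -1.   ]
tx -32.7 ty -17.8 tz 18.8 wz 0.002
```

>>> {"name": "jog_arm", "arguments": {"increments": [{"tx":-11,"ty":-6,"tz":0,"wx":0,"wy":0,"wz":0,"gripper":0.2},{"tx":-22,"ty":-12,"tz":5,"wx":0,"wy":0,"wz":0,"gripper":0.2},{"tx":-33,"ty":-18,"tz":15,"wx":0,"wy":0,"wz":0,"gripper":0.2},{"tx":-33,"ty":-18,"tz":25,"wx":0,"wy":0,"wz":0,"gripper":0.2},{"tx":-33,"ty":-18,"tz":25,"wx":0,"wy":0,"wz":0,"gripper":0.2}]}}

```text
time: 7.68
position: [0.5819, -0.0843, 0.2886]
tool_rot: [-1.492, -2.759, 0.002]
ft_force: [-0.2, 0.3, -3.3]
grip_width: 0.321
grip_force: 34.7
```

```bash
python3 plan.py .584,-.088,.262,2.15; python3 - <<'E'
from h import *
a=vision.get_image("scene")["color"][110:170,185:265]
cv2.imwrite("pics/p1.png",cv2.resize(a,(800,600),interpolation=cv2.INTER_CUBIC))
E
```

```text
t 7.68 p [ 0.5819 -0.0843  0.2886] phi 2.15 F [-0.2  0.3 -3.3] T [ 0.03 -0.04  0.03] w 27.9 q [ 0.71  0.24 -0.73  1.48  0.16  1.49  0.56] zaxis [-0.005  0.001 -1.   ]
tx -4.2 ty -0.2 tz 26.6 wz 0.000
```

View pics/p1.png

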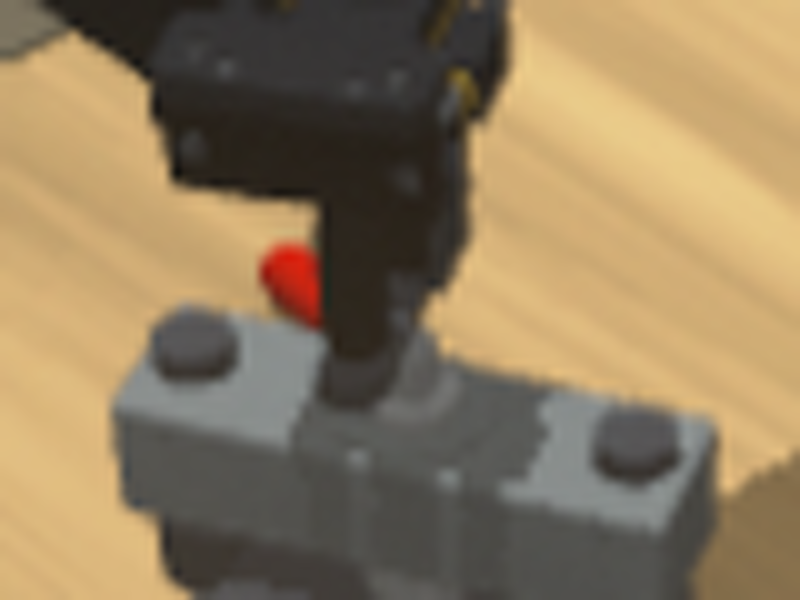

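The view shows the crank's arm end just in front of the square, at crop (415,380), which fits the planned approach. I'll go down by feel from here.

>>> {"name": "jog_arm", "arguments": {"increments": [{"tx":-4,"ty":0,"tz":10,"wx":0,"wy":0,"wz":0,"gripper":0.2},{"tx":-4,"ty":0,"tz":20,"wx":0,"wy":0,"wz":0,"gripper":0.2},{"tx":-4,"ty":0,"tz":24,"wx":0,"wy":0,"wz":0,"gripper":0.2},{"tx":-4,"ty":0,"tz":24,"wx":0,"wy":0,"wz":0,"gripper":0.2},{"tx":-4,"ty":0,"tz":24,"wx":0,"wy":0,"wz":0,"gripper":0.2}]}}

```text
time: 8.15
position: [0.5855, -0.088, 0.2676]
tool_rot: [-1.494, -2.763, 0.0]
ft_force: [0.7, 0.3, -2.9]
grip_width: 0.317
grip_force: 34.7
```

```bash
python3 plan.py .584,-.088,.259,2.15
```

```text
t 8.15 p [ 0.5855 -0.088   0.2676] phi 2.1504 F [ 0.7  0.3 -2.9] T [ 0.06 -0.06  0.04] w 27.6 q [ 0.71  0.25 -0.73  1.51  0.17  1.44  0.56] zaxis [-0.001  0.    -1.   ]
tx 0.9 ty -1.3 tz 8.6 wz 0.000
```

>>> {"name": "jog_arm", "arguments": {"increments": [{"tx":0,"ty":-1,"tz":3,"wx":0,"wy":0,"wz":0,"gripper":0.2},{"tx":0,"ty":-1,"tz":6,"wx":0,"wy":0,"wz":0,"gripper":0.2},{"tx":0,"ty":-1,"tz":9,"wx":0,"wy":0,"wz":0,"gripper":0.2},{"tx":0,"ty":-1,"tz":11,"wx":0,"wy":0,"wz":0,"gripper":0.2},{"tx":0,"ty":-1,"tz":11,"wx":0,"wy":0,"wz":0,"gripper":0.2}]}}

```text
time: 8.57
position: [0.5845, -0.0881, 0.2568]
tool_rot: [-1.493, -2.762, -0.001]
ft_force: [-1.5, 2.2, -2.7]
grip_width: 0.322
grip_force: 34.7
```

```bash
python3 plan.py
```

```text
t 8.57 p [ 0.5845 -0.0881  0.2568] phi 2.1505 F [-1.5  2.2 -2.7] T [0.54 0.21 0.01] w 28.0 q [ 0.72  0.25 -0.73  1.53  0.17  1.42  0.56] zaxis [-0.001  0.001 -1.   ]
```

>>> {"name": "jog_arm", "arguments": {"increments": [{"tx":1.5,"ty":0,"tz":0,"wx":0,"wy":0,"wz":0,"gripper":0.2},{"tx":1.5,"ty":0,"tz":1,"wx":0,"wy":0,"wz":0,"gripper":0.2},{"tx":1.5,"ty":0,"tz":2,"wx":0,"wy":0,"wz":0,"gripper":0.2},{"tx":1.5,"ty":0,"tz":3,"wx":0,"wy":0,"wz":0,"gripper":0.2},{"tx":1.5,"ty":0,"tz":3,"wx":0,"wy":0,"wz":0,"gripper":0.2}]}}

```text
time: 8.98
position: [0.5841, -0.0871, 0.2541]
tool_rot: [-1.494, -2.763, -0.001]
ft_force: [-0.6, 1.9, -0.9]
grip_width: 0.319
grip_force: 34.7
```

```bash
python3 plan.py
```

```text
t 8.98 p [ 0.5841 -0.0871  0.2541] phi 2.1502 F [-0.6  1.9 -0.9] T [ 0.49  0.2  -0.04] w 27.8 q [ 0.71  0.25 -0.73  1.54  0.17  1.42  0.56] zaxis [-0.     0.001 -1.   ]
```

>>> {"name": "jog_arm", "arguments": {"increments": [{"tx":1.5,"ty":0,"tz":0,"wx":0,"wy":0,"wz":0,"gripper":0.2},{"tx":1.5,"ty":0,"tz":1,"wx":0,"wy":0,"wz":0,"gripper":0.2},{"tx":1.5,"ty":0,"tz":2,"wx":0,"wy":0,"wz":0,"gripper":0.2},{"tx":1.5,"ty":0,"tz":3,"wx":0,"wy":0,"wz":0,"gripper":0.2},{"tx":1.5,"ty":0,"tz":3,"wx":0,"wy":0,"wz":0,"gripper":0.2}]}}

```text
time: 9.4
position: [0.5834, -0.0868, 0.2507]
tool_rot: [1.495, 2.763, -0.0]
ft_force: [-0.1, 0.1, -2.9]
grip_width: 0.322
grip_force: 34.7
```

```bash
python3 plan.py
```

```text
t 9.4 p [ 0.5834 -0.0868  0.2507] phi 2.1496 F [-0.1  0.1 -2.9] T [ 0.03 -0.29 -0.03] w 28.0 q [ 0.71  0.25 -0.73  1.54  0.17  1.41  0.56] zaxis [ 0. -0. -1.]
```

Free, and already 4 mm past the taper. I'll carry on down gently.

>>> {"name": "jog_arm", "arguments": {"increments": [{"tx":0,"ty":0,"tz":2,"wx":0,"wy":0,"wz":0,"gripper":0.2},{"tx":0,"ty":0,"tz":4,"wx":0,"wy":0,"wz":0,"gripper":0.2},{"tx":0,"ty":0,"tz":6,"wx":0,"wy":0,"wz":0,"gripper":0.2},{"tx":0,"ty":0,"tz":8,"wx":0,"wy":0,"wz":0,"gripper":0.2},{"tx":0,"ty":0,"tz":9,"wx":0,"wy":0,"wz":0,"gripper":0.2}]}}

```text
time: 9.82
position: [0.5832, -0.0864, 0.2417]
tool_rot: [-1.495, -2.763, -0.0]
ft_force: [1.0, 0.1, -1.5]
grip_width: 0.317
grip_force: 34.7
```

```bash
python3 plan.py
```

```text
t 9.82 p [ 0.5832 -0.0864  0.2417] phi 2.1498 F [ 1.   0.1 -1.5] T [ 0.14 -0.24  0.03] w 27.6 q [ 0.71  0.25 -0.73  1.56  0.17  1.39  0.55] zaxis [-0.  0. -1.]
```

>>> {"name": "jog_arm", "arguments": {"increments": [{"tx":0,"ty":0,"tz":1,"wx":0,"wy":0,"wz":0,"gripper":0.2},{"tx":0,"ty":0,"tz":2,"wx":0,"wy":0,"wz":0,"gripper":0.2},{"tx":0,"ty":0,"tz":2.5,"wx":0,"wy":0,"wz":0,"gripper":0.2},{"tx":0,"ty":0,"tz":3,"wx":0,"wy":0,"wz":0,"gripper":0.2},{"tx":0,"ty":0,"tz":3,"wx":0,"wy":0,"wz":0,"gripper":0.2}]}}

```text
time: 10.23
position: [0.5833, -0.0865, 0.2396]
tool_rot: [1.495, 2.763, -0.0]
ft_force: [0.2, 1.3, 2.2]
grip_width: 0.319
grip_force: 34.7
```

```bash
python3 plan.py
```

```text
t 10.23 p [ 0.5833 -0.0865  0.2396] phi 2.1499 F [0.2 1.3 2.2] T [ 0.15  0.15 -0.07] w 27.8 q [ 0.71  0.25 -0.73  1.56  0.17  1.39  0.55] zaxis [ 0. -0. -1.]
```

Home: TCP at 239.6 mm against the expected 239.2, with a light upward reaction. Releasing and lifting straight up.

>>> {"name": "jog_arm", "arguments": {"increments": [{"tx":0,"ty":0,"tz":0,"wx":0,"wy":0,"wz":0,"gripper":0.5},{"tx":0,"ty":0,"tz":0,"wx":0,"wy":0,"wz":0,"gripper":0.5},{"tx":0,"ty":0,"tz":0,"wx":0,"wy":0,"wz":0,"gripper":0.5},{"tx":0,"ty":0,"tz":0,"wx":0,"wy":0,"wz":0,"gripper":0.5},{"tx":0,"ty":0,"tz":-10,"wx":0,"wy":0,"wz":0,"gripper":0.5}]}}

```text
time: 10.65
position: [0.5821, -0.0867, 0.2475]
tool_rot: [-1.493, -2.76, 0.002]
ft_force: [-0.5, -0.4, -0.3]
grip_width: 0.489
grip_force: 0.0
```

>>> {"name": "jog_arm", "arguments": {"increments": [{"tx":0,"ty":0,"tz":-20,"wx":0,"wy":0,"wz":0,"gripper":0.5},{"tx":0,"ty":0,"tz":-40,"wx":0,"wy":0,"wz":0,"gripper":0.5},{"tx":0,"ty":0,"tz":-65,"wx":0,"wy":0,"wz":0,"gripper":0.4},{"tx":0,"ty":0,"tz":-75,"wx":0,"wy":0,"wz":0,"gripper":0.4},{"tx":0,"ty":0,"tz":-75,"wx":0,"wy":0,"wz":0,"gripper":0.4}]}}

```text
time: 11.07
position: [0.5847, -0.0863, 0.3274]
tool_rot: [1.492, 2.758, 0.003]
ft_force: [0.2, -0.0, -0.5]
grip_width: 0.412
grip_force: 0.0
```

```bash
python3 plan.py .6293,-.0564,.315,1.571 .6293,-.0564,.246,1.571; python3 - <<'E'
from h import *
a=vision.get_image("scene");cv2.imwrite("pics/full2.png",a["color"])
cv2.imwrite("pics/p2.png",cv2.resize(a["color"][115:235,180:340],(800,600),interpolation=cv2.INTER_CUBIC))
for z in(.228,.262): print(proj(a,[.5833,-.0865,z]))
print(proj(a,[.6293,-.0564,.288]))
E
```

```text
t 11.07 p [ 0.5847 -0.0863  0.3274] phi 2.1498 F [ 0.2 -0.  -0.5] T [ 0.04 -0.17  0.03] w 35.9 q [ 0.71  0.23 -0.73  1.42  0.15  1.55  0.57] zaxis [ 0.005 -0.001 -1.   ]
tx 0.7 ty 53.7 tz 12.4 wz 0.579
tx 0.0 ty 0.0 tz 69.0 wz 0.000
[226.44058016 148.05741654]
[225.90084815 139.13288243]
[219.83302052 143.5023785 ]
```

View pics/p2.png

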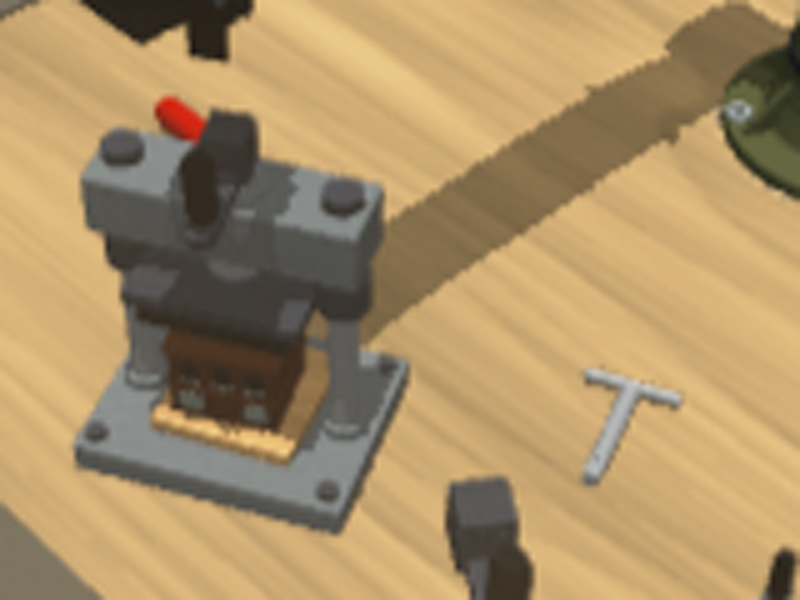

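The crank is seated: boss at crop (230,145), grip at (200,185), bench undisturbed. Next I'll take the grip.

>>> {"name": "jog_arm", "arguments": {"increments": [{"tx":0,"ty":13,"tz":0,"wx":0,"wy":0,"wz":0.116,"gripper":0.4},{"tx":0,"ty":26,"tz":0,"wx":0,"wy":0,"wz":0.232,"gripper":0.4},{"tx":1,"ty":40,"tz":0,"wx":0,"wy":0,"wz":0.348,"gripper":0.4},{"tx":1,"ty":53,"tz":5,"wx":0,"wy":0,"wz":0.464,"gripper":0.4},{"tx":1,"ty":53,"tz":10,"wx":0,"wy":0,"wz":0.579,"gripper":0.4}]}}

```text
time: 11.53
position: [0.6278, -0.0543, 0.3115]
tool_rot: [-2.222, -2.216, -0.0]
ft_force: [-0.7, 1.7, -0.2]
grip_width: 0.402
grip_force: 0.0
```

>>> {"name": "jog_arm", "arguments": {"increments": [{"tx":0,"ty":0,"tz":0,"wx":0,"wy":0,"wz":0,"gripper":0.4},{"tx":0,"ty":0,"tz":0,"wx":0,"wy":0,"wz":0,"gripper":0.4},{"tx":0,"ty":0,"tz":5,"wx":0,"wy":0,"wz":0,"gripper":0.4},{"tx":0,"ty":0,"tz":10,"wx":0,"wy":0,"wz":0,"gripper":0.4},{"tx":0,"ty":0,"tz":10,"wx":0,"wy":0,"wz":0,"gripper":0.4}]}}

```text
time: 11.95
position: [0.6263, -0.0572, 0.3027]
tool_rot: [-2.22, -2.221, 0.002]
ft_force: [0.2, 0.2, -0.7]
grip_width: 0.397
grip_force: 0.0
```

```bash
python3 plan.py .6293,-.0564,.246,1.571
```

```text
t 11.95 p [ 0.6263 -0.0572  0.3027] phi 1.5714 F [ 0.2  0.2 -0.7] T [ 0.   -0.07  0.02] w 34.6 q [ 0.56  0.32 -0.66  1.36  0.19  1.53 -0.09] zaxis [-0.002 -0.    -1.   ]
tx 0.8 ty 3.0 tz 56.7 wz 0.000
```

>>> {"name": "jog_arm", "arguments": {"increments": [{"tx":1,"ty":2,"tz":10,"wx":0,"wy":0,"wz":0,"gripper":0.4},{"tx":1,"ty":2,"tz":25,"wx":0,"wy":0,"wz":0,"gripper":0.4},{"tx":1,"ty":2,"tz":40,"wx":0,"wy":0,"wz":0,"gripper":0.4},{"tx":1,"ty":2,"tz":55,"wx":0,"wy":0,"wz":0,"gripper":0.4},{"tx":1,"ty":2,"tz":55,"wx":0,"wy":0,"wz":0,"gripper":0.4}]}}

```text
time: 12.37
position: [0.6273, -0.0559, 0.2452]
tool_rot: [-2.218, -2.219, 0.006]
ft_force: [-1.1, -0.4, -0.8]
grip_width: 0.4
grip_force: 0.0
```

>>> {"name": "jog_arm", "arguments": {"increments": [{"tx":0,"ty":0,"tz":0,"wx":0,"wy":0,"wz":0,"gripper":0.1},{"tx":0,"ty":0,"tz":0,"wx":0,"wy":0,"wz":0,"gripper":0.1},{"tx":0,"ty":0,"tz":0,"wx":0,"wy":0,"wz":0,"gripper":0.1},{"tx":0,"ty":0,"tz":0,"wx":0,"wy":0,"wz":0,"gripper":0.1},{"tx":0,"ty":0,"tz":0,"wx":0,"wy":0,"wz":0,"gripper":0.1}], "grip_force": 40}}

```text
time: 12.78
position: [0.6298, -0.0553, 0.2506]
tool_rot: [2.22, 2.22, 0.002]
ft_force: [0.6, 0.7, 3.5]
grip_width: 0.22
grip_force: 40.0
```

```bash
python3 plan.py
```

```text
t 12.78 p [ 0.6298 -0.0553  0.2506] phi 1.5711 F [0.6 0.7 3.5] T [ 0.09 -0.03  0.05] w 19.1 q [ 0.56  0.34 -0.66  1.44  0.21  1.43 -0.1 ] zaxis [ 0.002 -0.    -1.   ]
```

```bash
cat > circ.py <<'E'
import sys,numpy as np
from bench import ctrl
# argv: calls of total degrees ; a0 from measured position rel. axis
ax=np.array([.5837,-.0862]);s=ctrl.get_state();d=np.array(s["position"][:2])-ax
a=np.arctan2(d[1],d[0]);F=np.array(s["ft_force"])
tt=np.array([np.sin(a),-np.cos(a)])  # cw tangent
print("t",round(s["time"],2),"ang %.1f r %.1f"%(np.degrees(a),1000*np.hypot(*d)),"z",round(s["position"][2],4),"Ftan %.1f Frad %.1f Fz %.1f"%(-F[:2]@tt,F[:2]@d/np.hypot(*d),F[2]),"w",round(s["grip_width"],3))
a=np.radians(float(sys.argv[1]))
for D in map(float,sys.argv[2:]):
    print("from %.1f by %.0f:"%(np.degrees(a),D)," ".join("(tx %.1f ty %.1f)"%(55*(np.sin(a-np.radians(D*k/5))-np.sin(a)),55*(np.cos(a-np.radians(D*k/5))-np.cos(a))) for k in range(1,6)))
    a-=np.radians(D)
E
python3 circ.py 33.5 60 120 120 120
```

```text
t 12.78 ang 33.8 r 55.5 z 0.2506 Ftan 0.3 Frad 0.8 Fz 3.5 w 0.22
from 33.5 by 60: (tx -10.2 ty 5.3) (tx -21.3 ty 8.4) (tx -32.8 ty 9.1) (tx -44.1 ty 7.4) (tx -54.9 ty 3.4)
from -26.5 by 120: (tx -17.9 ty -14.2) (tx -28.5 ty -34.5) (tx -29.9 ty -57.4) (tx -21.8 ty -78.8) (tx -5.8 ty -95.1)
from -146.5 by 120: (tx 21.3 ty -8.4) (tx 44.1 ty -7.4) (tx 64.6 ty 2.8) (tx 79.1 ty 20.5) (tx 85.3 ty 42.5)
from -266.5 by 120: (tx -3.4 ty 22.6) (tx -15.7 ty 41.9) (tx -34.7 ty 54.5) (tx -57.3 ty 58.3) (tx -79.4 ty 52.6)
```

>>> {"name": "jog_arm", "arguments": {"increments": [{"tx":-10.2,"ty":5.3,"tz":0,"wx":0,"wy":0,"wz":0,"gripper":0.1},{"tx":-21.3,"ty":8.4,"tz":0,"wx":0,"wy":0,"wz":0,"gripper":0.1},{"tx":-32.8,"ty":9.1,"tz":0,"wx":0,"wy":0,"wz":0,"gripper":0.1},{"tx":-44.1,"ty":7.4,"tz":0,"wx":0,"wy":0,"wz":0,"gripper":0.1},{"tx":-54.9,"ty":3.4,"tz":0,"wx":0,"wy":0,"wz":0,"gripper":0.1}]}}

```text
time: 13.2
position: [0.6366, -0.1066, 0.2518]
tool_rot: [2.216, 2.224, 0.018]
ft_force: [5.8, 6.5, 7.6]
grip_width: 0.219
grip_force: 40.0
```

```bash
python3 circ.py -26.5 120
```

```text
t 13.2 ang -21.1 r 56.7 z 0.2518 Ftan 8.2 Frad 3.0 Fz 7.6 w 0.219
from -26.5 by 120: (tx -17.9 ty -14.2) (tx -28.5 ty -34.5) (tx -29.9 ty -57.4) (tx -21.8 ty -78.8) (tx -5.8 ty -95.1)
```

>>> {"name": "jog_arm", "arguments": {"increments": [{"tx":-17.9,"ty":-14.2,"tz":0,"wx":0,"wy":0,"wz":0,"gripper":0.1},{"tx":-28.5,"ty":-34.5,"tz":0,"wx":0,"wy":0,"wz":0,"gripper":0.1},{"tx":-29.9,"ty":-57.4,"tz":0,"wx":0,"wy":0,"wz":0,"gripper":0.1},{"tx":-21.8,"ty":-78.8,"tz":0,"wx":0,"wy":0,"wz":0,"gripper":0.1},{"tx":-5.8,"ty":-95.1,"tz":0,"wx":0,"wy":0,"wz":0,"gripper":0.1}]}}

```text
time: 13.62
position: [0.5406, -0.1233, 0.2521]
tool_rot: [2.22, 2.204, 0.005]
ft_force: [9.4, -5.5, 6.3]
grip_width: 0.22
grip_force: 40.0
```

```bash
python3 circ.py -146.5 120
```

```text
t 13.62 ang -139.3 r 56.9 z 0.2521 Ftan 10.3 Frad -3.5 Fz 6.3 w 0.22
from -146.5 by 120: (tx 21.3 ty -8.4) (tx 44.1 ty -7.4) (tx 64.6 ty 2.8) (tx 79.1 ty 20.5) (tx 85.3 ty 42.5)
```

>>> {"name": "jog_arm", "arguments": {"increments": [{"tx":21.3,"ty":-8.4,"tz":0,"wx":0,"wy":0,"wz":0,"gripper":0.1},{"tx":44.1,"ty":-7.4,"tz":0,"wx":0,"wy":0,"wz":0,"gripper":0.1},{"tx":64.6,"ty":2.8,"tz":0,"wx":0,"wy":0,"wz":0,"gripper":0.1},{"tx":79.1,"ty":20.5,"tz":0,"wx":0,"wy":0,"wz":0,"gripper":0.1},{"tx":85.3,"ty":42.5,"tz":0,"wx":0,"wy":0,"wz":0,"gripper":0.1}]}}

```text
time: 14.03
position: [0.5786, -0.0331, 0.2513]
tool_rot: [2.221, 2.218, -0.01]
ft_force: [-7.6, -5.7, 10.8]
grip_width: 0.219
grip_force: 40.0
```

```bash
python3 circ.py -266.5 120
```

```text
t 14.03 ang 95.5 r 53.3 z 0.2513 Ftan 8.1 Frad -5.0 Fz 10.8 w 0.219
from -266.5 by 120: (tx -3.4 ty 22.6) (tx -15.7 ty 41.9) (tx -34.7 ty 54.5) (tx -57.3 ty 58.3) (tx -79.4 ty 52.6)
```

>>> {"name": "jog_arm", "arguments": {"increments": [{"tx":-3.4,"ty":22.6,"tz":-1,"wx":0,"wy":0,"wz":0,"gripper":0.1},{"tx":-15.7,"ty":41.9,"tz":-1,"wx":0,"wy":0,"wz":0,"gripper":0.1},{"tx":-34.7,"ty":54.5,"tz":-1,"wx":0,"wy":0,"wz":0,"gripper":0.1},{"tx":-57.3,"ty":58.3,"tz":-1,"wx":0,"wy":0,"wz":0,"gripper":0.1},{"tx":-79.4,"ty":52.6,"tz":-1,"wx":0,"wy":0,"wz":0,"gripper":0.1}]}}

```text
time: 14.45
position: [0.6366, -0.1063, 0.2521]
tool_rot: [-2.216, -2.227, -0.016]
ft_force: [3.3, 9.2, 7.3]
grip_width: 0.22
grip_force: 40.0
```

```bash
python3 circ.py -386.5 60 60 60 60 60 60; python3 - <<'E'
from h import *
a=vision.get_image("scene");cv2.imwrite("pics/full3.png",a["color"])
E
```

```text
t 14.45 ang -20.8 r 56.6 z 0.2521 Ftan 9.8 Frad -0.2 Fz 7.3 w 0.22
from -386.5 by 60: (tx -9.7 ty -6.2) (tx -17.9 ty -14.2) (tx -24.2 ty -23.8) (tx -28.5 ty -34.5) (tx -30.4 ty -45.9)
from -446.5 by 60: (tx 0.5 ty -11.5) (tx 3.4 ty -22.6) (tx 8.5 ty -32.9) (tx 15.7 ty -41.9) (tx 24.5 ty -49.2)
from -506.5 by 60: (tx 10.2 ty -5.3) (tx 21.3 ty -8.4) (tx 32.8 ty -9.1) (tx 44.1 ty -7.4) (tx 54.9 ty -3.4)
from -566.5 by 60: (tx 9.7 ty 6.2) (tx 17.9 ty 14.2) (tx 24.2 ty 23.8) (tx 28.5 ty 34.5) (tx 30.4 ty 45.9)
from -626.5 by 60: (tx -0.5 ty 11.5) (tx -3.4 ty 22.6) (tx -8.5 ty 32.9) (tx -15.7 ty 41.9) (tx -24.5 ty 49.2)
from -686.5 by 60: (tx -10.2 ty 5.3) (tx -21.3 ty 8.4) (tx -32.8 ty 9.1) (tx -44.1 ty 7.4) (tx -54.9 ty 3.4)
```

>>> {"name": "jog_arm", "arguments": {"increments": [{"tx":-17.9,"ty":-14.2,"tz":0,"wx":0,"wy":0,"wz":0,"gripper":0.1},{"tx":-28.5,"ty":-34.5,"tz":0,"wx":0,"wy":0,"wz":0,"gripper":0.1},{"tx":-29.9,"ty":-57.4,"tz":0,"wx":0,"wy":0,"wz":0,"gripper":0.1},{"tx":-21.8,"ty":-78.8,"tz":0,"wx":0,"wy":0,"wz":0,"gripper":0.1},{"tx":-5.8,"ty":-95.1,"tz":0,"wx":0,"wy":0,"wz":0,"gripper":0.1}]}}

```text
time: 14.92
position: [0.5403, -0.1228, 0.2524]
tool_rot: [2.221, 2.205, 0.005]
ft_force: [9.8, -3.3, 3.5]
grip_width: 0.212
grip_force: 40.0
```

```bash
python3 circ.py 0; python3 - <<'E'
from h import *
a=vision.get_image("scene");cv2.imwrite("pics/full4.png",a["color"])
o=[cv2.resize(cv2.imread(f"pics/{f}.png")[150:215,190:262],(266,240),interpolation=cv2.INTER_CUBIC) for f in("full2","full3","full4")]
cv2.imwrite("pics/gap.png",np.hstack(o))
for h in(.03,.1,.115,.12,.13,.15,.175): print(h,np.round(proj(a,[.584,-.087,h]),1))
E
```

```text
t 14.92 ang -139.8 r 56.8 z 0.2524 Ftan 8.9 Frad -5.4 Fz 3.5 w 0.212
0.03 [228.9 193.3]
0.1 [228.  178.5]
0.115 [227.8 175.2]
0.12 [227.7 174.1]
0.13 [227.6 171.8]
0.15 [227.3 167.2]
0.175 [227.  161.3]
```

View pics/gap.png

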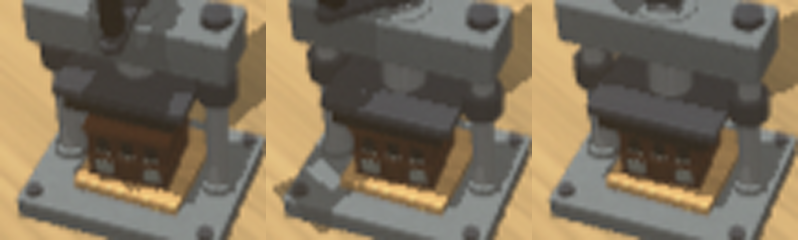

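Left to right, the platen comes down steadily with the crank (facing edge about 24 mm lower) and the building stays put. I'll now check how steady the tangential force is when averaged at rest.

```bash
cat > avg.py <<'E'
import sys
from h import *
ax=np.array([.5837,-.0862]);o=[]
for i in range(int(sys.argv[1])):
    vision.get_image("scene");s=ctrl.get_state();d=np.array(s["position"][:2])-ax;F=np.array(s["ft_force"]);T=s["torque"]
    a=np.arctan2(d[1],d[0]);u=d/np.hypot(*d)
    o.append([np.degrees(a),1000*np.hypot(*d),-F[:2]@[np.sin(a),-np.cos(a)],F[:2]@u,F[2]])
o=np.array(o);print(s["time"],"ang r Ftan Frad Fz",np.round(o.mean(0),2),"sd",np.round(o.std(0),2));print(np.round(o[:,2],1))
E
python3 avg.py 8
```

```text
15.3667 ang r Ftan Frad Fz [-143.92   56.45    1.07    4.22    9.96] sd [0.35 0.04 0.83 1.07 1.99]
[3.  1.7 0.9 0.8 0.8 0.6 0.6 0.2]
```

>>> {"name": "jog_arm", "arguments": {"increments": [{"tx":10.2,"ty":-5.3,"tz":0,"wx":0,"wy":0,"wz":0,"gripper":0.1},{"tx":21.3,"ty":-8.4,"tz":0,"wx":0,"wy":0,"wz":0,"gripper":0.1},{"tx":32.8,"ty":-9.1,"tz":0,"wx":0,"wy":0,"wz":0,"gripper":0.1},{"tx":44.1,"ty":-7.4,"tz":0,"wx":0,"wy":0,"wz":0,"gripper":0.1},{"tx":54.9,"ty":-3.4,"tz":0,"wx":0,"wy":0,"wz":0,"gripper":0.1}]}}

```text
time: 15.78
position: [0.5334, -0.0667, 0.2519]
tool_rot: [2.225, 2.214, -0.01]
ft_force: [-7.4, -5.9, 12.6]
grip_width: 0.216
grip_force: 40.0
```

```bash
python3 circ.py 0; python3 avg.py 6
```

```text
t 15.78 ang 158.8 r 54.0 z 0.2519 Ftan 8.2 Frad 4.8 Fz 12.6 w 0.216
16.0833 ang r Ftan Frad Fz [155.5   53.88   4.35   3.38  11.88] sd [0.27 0.01 0.67 0.61 1.22]
[5.2 5.2 3.8 4.6 3.8 3.6]
```

At rest the force relaxes, so only readings taken while moving count. I'll use 40° steps and compute the tangential force from each reading.

```bash
python3 circ.py -566.5 40 40 40 40 40 40 40 40 40
```

```text
t 16.08 ang 155.7 r 53.9 z 0.2518 Ftan 3.6 Frad 4.0 Fz 11.5 w 0.221
from -566.5 by 40: (tx 6.6 ty 3.9) (tx 12.6 ty 8.7) (tx 17.9 ty 14.2) (tx 22.4 ty 20.5) (tx 25.9 ty 27.3)
from -606.5 by 40: (tx 2.6 ty 7.2) (tx 4.1 ty 14.8) (tx 4.6 ty 22.4) (tx 4.0 ty 30.1) (tx 2.3 ty 37.6)
from -646.5 by 40: (tx -2.7 ty 7.2) (tx -6.3 ty 13.9) (tx -10.9 ty 20.1) (tx -16.3 ty 25.6) (tx -22.4 ty 30.2)
from -686.5 by 40: (tx -6.7 ty 3.8) (tx -13.8 ty 6.6) (tx -21.3 ty 8.4) (tx -28.9 ty 9.1) (tx -36.6 ty 8.8)
from -726.5 by 40: (tx -7.5 ty -1.4) (tx -14.8 ty -3.8) (tx -21.7 ty -7.3) (tx -28.0 ty -11.6) (tx -33.7 ty -16.8)
from -766.5 by 40: (tx -4.9 ty -5.9) (tx -8.9 ty -12.5) (tx -11.9 ty -19.5) (tx -14.0 ty -26.9) (tx -15.0 ty -34.5)
from -806.5 by 40: (tx 0.1 ty -7.7) (tx 1.2 ty -15.3) (tx 3.4 ty -22.6) (tx 6.6 ty -29.6) (tx 10.7 ty -36.1)
from -846.5 by 40: (tx 5.0 ty -5.8) (tx 10.7 ty -10.9) (tx 17.1 ty -15.2) (tx 24.1 ty -18.5) (tx 31.4 ty -20.8)
from -886.5 by 40: (tx 7.6 ty -1.3) (tx 15.2 ty -1.5) (tx 22.9 ty -0.6) (tx 30.3 ty 1.3) (tx 37.4 ty 4.3)
```

>>> {"name": "jog_arm", "arguments": {"increments": [{"tx":6.6,"ty":3.9,"tz":-1,"wx":0,"wy":0,"wz":0,"gripper":0.1},{"tx":12.6,"ty":8.7,"tz":-1,"wx":0,"wy":0,"wz":0,"gripper":0.1},{"tx":17.9,"ty":14.2,"tz":-1,"wx":0,"wy":0,"wz":0,"gripper":0.1},{"tx":22.4,"ty":20.5,"tz":-1,"wx":0,"wy":0,"wz":0,"gripper":0.1},{"tx":25.9,"ty":27.3,"tz":-1,"wx":0,"wy":0,"wz":0,"gripper":0.1}]}}

```text
time: 16.5
position: [0.5603, -0.0386, 0.2517]
tool_rot: [-2.223, -2.218, 0.009]
ft_force: [-7.2, -3.4, 9.4]
grip_width: 0.22
grip_force: 40.0
```

>>> {"name": "jog_arm", "arguments": {"increments": [{"tx":2.6,"ty":7.2,"tz":0,"wx":0,"wy":0,"wz":0,"gripper":0.1},{"tx":4.1,"ty":14.8,"tz":0,"wx":0,"wy":0,"wz":0,"gripper":0.1},{"tx":4.6,"ty":22.4,"tz":0,"wx":0,"wy":0,"wz":0,"gripper":0.1},{"tx":4.0,"ty":30.1,"tz":0,"wx":0,"wy":0,"wz":0,"gripper":0.1},{"tx":2.3,"ty":37.6,"tz":0,"wx":0,"wy":0,"wz":0,"gripper":0.1}]}}

```text
time: 16.92
position: [0.5971, -0.0346, 0.2514]
tool_rot: [-2.219, -2.218, 0.01]
ft_force: [-10.2, -0.7, 11.3]
grip_width: 0.218
grip_force: 40.0
```

```bash
python3 circ.py 0
```

```text
t 16.92 ang 75.4 r 53.3 z 0.2514 Ftan 9.7 Frad -3.3 Fz 11.3 w 0.218
```

>>> {"name": "jog_arm", "arguments": {"increments": [{"tx":-2.7,"ty":7.2,"tz":-0.5,"wx":0,"wy":0,"wz":0,"gripper":0.1},{"tx":-6.3,"ty":13.9,"tz":-0.5,"wx":0,"wy":0,"wz":0,"gripper":0.1},{"tx":-10.9,"ty":20.1,"tz":-0.5,"wx":0,"wy":0,"wz":0,"gripper":0.1},{"tx":-16.3,"ty":25.6,"tz":-0.5,"wx":0,"wy":0,"wz":0,"gripper":0.1},{"tx":-22.4,"ty":30.2,"tz":-0.5,"wx":0,"wy":0,"wz":0,"gripper":0.1}]}}

```text
time: 17.33
position: [0.6267, -0.0531, 0.2515]
tool_rot: [-2.212, -2.218, 0.005]
ft_force: [-9.5, 5.7, 10.1]
grip_width: 0.218
grip_force: 40.0
```

```bash
python3 circ.py 0
```

```text
t 17.33 ang 37.6 r 54.2 z 0.2515 Ftan 10.4 Frad -4.0 Fz 10.1 w 0.218
```

>>> {"name": "jog_arm", "arguments": {"increments": [{"tx":-6.7,"ty":3.8,"tz":0,"wx":0,"wy":0,"wz":0,"gripper":0.1},{"tx":-13.8,"ty":6.6,"tz":0,"wx":0,"wy":0,"wz":0,"gripper":0.1},{"tx":-21.3,"ty":8.4,"tz":0,"wx":0,"wy":0,"wz":0,"gripper":0.1},{"tx":-28.9,"ty":9.1,"tz":0,"wx":0,"wy":0,"wz":0,"gripper":0.1},{"tx":-36.6,"ty":8.8,"tz":0,"wx":0,"wy":0,"wz":0,"gripper":0.1}]}}

```text
time: 17.75
position: [0.6391, -0.0846, 0.2522]
tool_rot: [-2.209, -2.224, -0.013]
ft_force: [1.7, 13.2, 6.0]
grip_width: 0.22
grip_force: 40.0
```

```bash
python3 circ.py 0; python3 - <<'E'
from h import *
a=vision.get_image("scene");cv2.imwrite("pics/full5.png",a["color"])
E
```

```text
t 17.75 ang 1.7 r 55.5 z 0.2522 Ftan 13.1 Frad 2.0 Fz 6.0 w 0.22
```

Tangential force by angle: 8.0 N at -604°, 9.7 at -645°, 10.4 at -682°, 13.1 at -718°. It's rising above the drag of about 8.8 N, so contact is near -615° and we're about 100° past it. I'll go on in 20° steps.

```bash
python3 circ.py -726.5 20 20 20
```

```text
t 17.8 ang -0.8 r 55.6 z 0.2521 Ftan 10.4 Frad 0.3 Fz 7.4 w 0.215
from -726.5 by 20: (tx -3.8 ty -0.6) (tx -7.5 ty -1.4) (tx -11.2 ty -2.5) (tx -14.8 ty -3.8) (tx -18.3 ty -5.4)
from -746.5 by 20: (tx -3.4 ty -1.8) (tx -6.6 ty -3.9) (tx -9.7 ty -6.2) (tx -12.6 ty -8.7) (tx -15.4 ty -11.4)
from -766.5 by 20: (tx -2.5 ty -2.9) (tx -4.9 ty -5.9) (tx -7.0 ty -9.1) (tx -8.9 ty -12.5) (tx -10.5 ty -15.9)
```

>>> {"name": "jog_arm", "arguments": {"increments": [{"tx":-3.8,"ty":-0.6,"tz":0,"wx":0,"wy":0,"wz":0,"gripper":0.1},{"tx":-7.5,"ty":-1.4,"tz":0,"wx":0,"wy":0,"wz":0,"gripper":0.1},{"tx":-11.2,"ty":-2.5,"tz":0,"wx":0,"wy":0,"wz":0,"gripper":0.1},{"tx":-14.8,"ty":-3.8,"tz":0,"wx":0,"wy":0,"wz":0,"gripper":0.1},{"tx":-18.3,"ty":-5.4,"tz":0,"wx":0,"wy":0,"wz":0,"gripper":0.1}]}}

```text
time: 18.22
position: [0.6372, -0.1029, 0.2527]
tool_rot: [-2.213, -2.228, -0.022]
ft_force: [10.3, 11.9, 2.4]
grip_width: 0.221
grip_force: 40.0
```

```bash
python3 circ.py 0; python3 - <<'E'
from h import *
a=vision.get_image("scene")["color"];cv2.imwrite("pics/full6.png",a)
f=[cv2.imread(f"pics/{n}.png") for n in("full4","full5","full6")]
cv2.imwrite("pics/gap2.png",np.hstack([cv2.resize(x[150:205,195:255],(262,240),interpolation=cv2.INTER_CUBIC) for x in f]))
# vertical platen shift between frames: match facing's lit top/front strip
g=[cv2.cvtColor(cv2.imread(f"pics/{n}.png"),6).astype(np.float32) for n in("full3","full4","full5","full6")]
for i in range(4):
    c=g[i][160:200,217:224].mean(1);print(np.round(c).astype(int).tolist())
E
```

```text
t 18.22 ang -17.4 r 56.1 z 0.2527 Ftan 14.5 Frad 6.3 Fz 2.4 w 0.221
[79, 79, 79, 79, 78, 76, 71, 71, 72, 72, 72, 71, 70, 67, 68, 76, 81, 83, 86, 86, 82, 69, 58, 50, 46, 47, 51, 51, 49, 48, 50, 61, 61, 67, 71, 73, 67, 61, 99, 166]
[82, 82, 81, 81, 81, 78, 72, 72, 72, 72, 73, 72, 72, 71, 73, 78, 84, 87, 87, 86, 86, 84, 73, 61, 52, 47, 47, 47, 48, 48, 51, 61, 61, 67, 71, 72, 67, 61, 97, 165]
[74, 74, 74, 74, 74, 72, 70, 71, 72, 71, 71, 71, 71, 71, 70, 68, 67, 63, 61, 61, 62, 64, 66, 65, 63, 58, 51, 46, 46, 48, 50, 61, 60, 66, 71, 72, 66, 61, 90, 117]
[78, 78, 78, 78, 78, 76, 72, 73, 73, 72, 71, 72, 72, 71, 71, 71, 69, 65, 70, 76, 77, 82, 85, 86, 77, 63, 54, 48, 47, 48, 51, 61, 61, 66, 71, 73, 67, 61, 90, 148]
```

View pics/gap2.png

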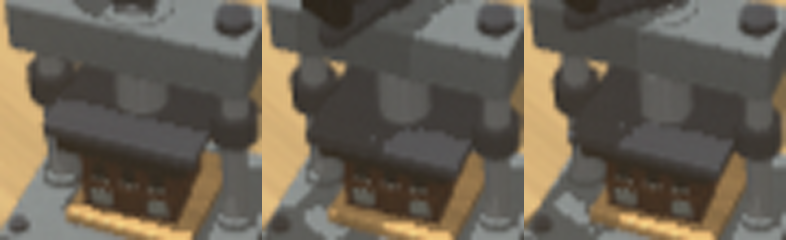

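Right panel: facing down on the roof, building square on its caul. At 14.5 N tangential force, the readings together put us about 140° past contact at roughly 100–125 N. That's within a third to half a turn and inside the firm band, so I'll stop, let go and lift.

>>> {"name": "jog_arm", "arguments": {"increments": [{"tx":0,"ty":0,"tz":0,"wx":0,"wy":0,"wz":0,"gripper":0.38},{"tx":0,"ty":0,"tz":0,"wx":0,"wy":0,"wz":0,"gripper":0.38},{"tx":0,"ty":0,"tz":0,"wx":0,"wy":0,"wz":0,"gripper":0.38},{"tx":0,"ty":0,"tz":0,"wx":0,"wy":0,"wz":0,"gripper":0.38},{"tx":0,"ty":0,"tz":0,"wx":0,"wy":0,"wz":0,"gripper":0.38}]}}

```text
time: 18.68
position: [0.632, -0.1113, 0.2503]
tool_rot: [-2.221, -2.219, 0.003]
ft_force: [-0.7, 0.1, 0.5]
grip_width: 0.372
grip_force: 0.0
```

```bash
python3 circ.py 0; python3 plan.py
```

```text
t 18.68 ang -27.5 r 54.4 z 0.2503 Ftan -0.3 Frad -0.7 Fz 0.5 w 0.372
t 18.68 p [ 0.632  -0.1113  0.2503] phi 1.5699 F [-0.7  0.1  0.5] T [ 0.02 -0.09 -0.03] w 32.3 q [ 0.66  0.37 -0.7   1.41  0.24  1.45 -0.03] zaxis [-0.003  0.    -1.   ]
```

>>> {"name": "jog_arm", "arguments": {"increments": [{"tx":0,"ty":0,"tz":-10,"wx":0,"wy":0,"wz":0,"gripper":0.38},{"tx":0,"ty":0,"tz":-30,"wx":0,"wy":0,"wz":0,"gripper":0.38},{"tx":0,"ty":0,"tz":-55,"wx":0,"wy":0,"wz":0,"gripper":0.38},{"tx":0,"ty":0,"tz":-80,"wx":0,"wy":0,"wz":0,"gripper":0.38},{"tx":0,"ty":0,"tz":-110,"wx":0,"wy":0,"wz":0,"gripper":0.38}]}}

```text
time: 19.1
position: [0.6317, -0.1108, 0.3623]
tool_rot: [-2.221, -2.22, 0.002]
ft_force: [1.0, -0.7, -0.7]
grip_width: 0.38
grip_force: 0.0
```

>>> {"name": "jog_arm", "arguments": {"increments": [{"tx":30,"ty":-20,"tz":0,"wx":0,"wy":0,"wz":0,"gripper":0.38},{"tx":60,"ty":-40,"tz":0,"wx":0,"wy":0,"wz":0,"gripper":0.38},{"tx":90,"ty":-50,"tz":0,"wx":0,"wy":0,"wz":0,"gripper":0.38},{"tx":120,"ty":-60,"tz":0,"wx":0,"wy":0,"wz":0,"gripper":0.38},{"tx":140,"ty":-60,"tz":0,"wx":0,"wy":0,"wz":0,"gripper":0.38}]}}

```text
time: 19.52
position: [0.5704, 0.0333, 0.3633]
tool_rot: [2.217, 2.224, 0.0]
ft_force: [0.8, 0.8, 0.5]
grip_width: 0.381
grip_force: 0.0
```

```bash
python3 - <<'E'
from h import *
t=vision.get_image("top");s=vision.get_image("scene")
a=cv2.resize(t["color"][145:245,235:340],(400,380),interpolation=cv2.INTER_CUBIC);b=cv2.resize(s["color"][125:225,180:285],(400,380),interpolation=cv2.INTER_CUBIC)
cv2.imwrite("pics/end.png",np.hstack([a,b]))
h=atz(t,*[0,0],.288)
an=np.radians(-22);print("expected grip top px (top)",proj(t,[.5837+.055*np.cos(an),-.0862+.055*np.sin(an),.288]))
E
```

```text
expected grip top px (top) [303.44535653 156.27435755]
```

View pics/end.png

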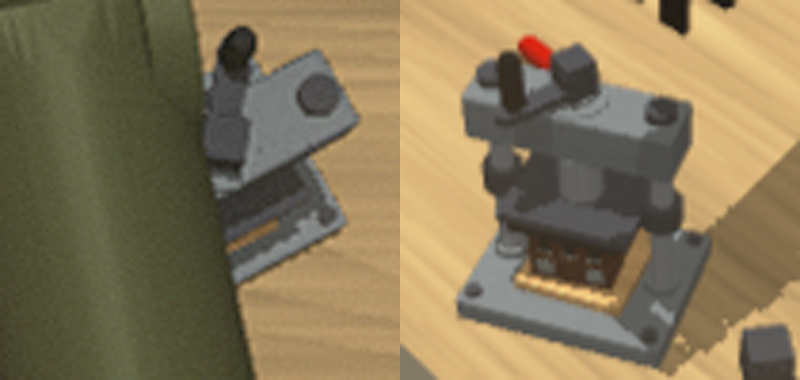

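I'll check the crank's seating height and angle by fitting its model to the scene image.

```bash
python3 - <<'E'
from fit import *
A,B,g=crank();im=vision.get_image("scene");col=im["color"].astype(float)
old=cv2.imread("pics/full2.png").astype(float)
for nm,c,y0,box in(("fitted",old,.58,(206,132,32,36)),("now",col,-.2,(200,128,36,32))):
    for z in(.220,.224,.228,.232,.236,.240): print(nm,z,*fit([.5845,-.088,y0],im,c,box,A+B+g,z))
cv2.imwrite("pics/end2.png",cv2.resize(im["color"][122:168,192:252],(800,600),interpolation=cv2.INTER_CUBIC))
E
```

```text
fitted 0.22 [ 0.5874 -0.0875  0.609 ] 23.96
fitted 0.224 [ 0.5882 -0.0862  0.6002] 23.88
fitted 0.228 [ 0.5915 -0.0825  0.5986] 23.91
fitted 0.232 [ 0.594  -0.0791  0.6107] 23.87
fitted 0.236 [ 0.5882 -0.1139  1.8833] 20.81
fitted 0.24 [ 0.5875 -0.1111  1.8262] 20.61
now 0.22 [ 0.584  -0.0932 -0.1044] 22.23
now 0.224 [ 0.5869 -0.0891 -0.1065] 22.19
now 0.228 [ 0.59   -0.0851 -0.0954] 22.12
now 0.232 [ 0.5931 -0.0812 -0.0815] 22.08
now 0.236 [ 0.5959 -0.0777 -0.0775] 22.07
now 0.24 [ 0.5993 -0.0736 -0.0603] 22.15
```

View pics/end2.png

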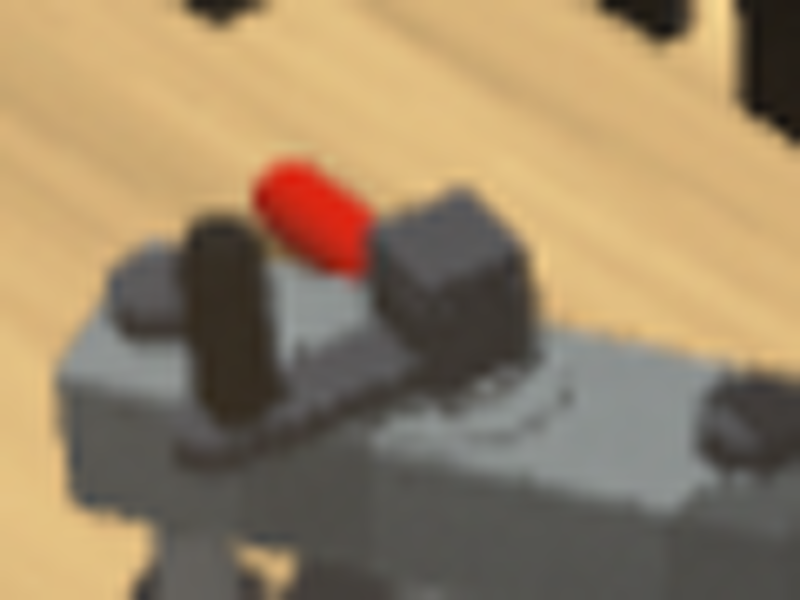

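The crank fits at the same seated height as before winding. Its angle shows about 760° turned in total, with the screw holding. The building, caul and the things beside the press are undisturbed. Handing in.

```bash
python3 -c "
from bench import ctrl
print(ctrl.close_job())"
```

```text
the job is handed in; nothing more can be done
None
```

The job is handed in: the middle-sized crank is fully home on the square, wound clockwise about 2.1 turns in all, and released with the arm clear. From the handle force, I estimate the rubber is about 130° past contact (just over a third of a turn, give or take 20°), with roughly 90–125 N on the roof.

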